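# Sort the rinsed ingots onto the drying tray and rack

### The job

The freshly cast ingots are out of the rinse and have to dry sorted: lay the two wooden sticks crosswise on the flat ingot that already lies in the black tray, one towards each end, and lay the loose flat ingot on top of them, squarely over the lower one, so that air passes between the two. Lay the thick bar in the wide pair of notches of the wooden rack and the thin bar in the narrow pair, each across both rails with its length centred. Leave the ingot in the tray, the little jar and the black charcoal block where they are.

Things in the scene. Friction and masses are not known exactly. Their poses are not given: they have to be found in the camera images.
- drip_tray: shallow black tray fixed to the table, 225 mm along its x, 125 mm along its y; origin at the centre of its underside, z up; inner floor 4 mm above the origin, rim 13 mm high. It holds sheet_in_tray
- sheet_in_tray: flat silver ingot lying loose about the middle of the tray, along its long side; to stay as it lies. 100 mm along its x, 44 mm (y), 8 mm thick; a 14 mm wide gate stub stands out 10 mm at its +x end. Origin: centre of the underside of the 100 mm body, z up. The sticks go across it (along its y), one about 32 mm to either side of its middle
- loose_sheet: the second flat silver ingot, same shape, size and axes as sheet_in_tray, lying flat on the table, about 0.36 kg
- thick_rod: thick square silver bar, 18 x 18 mm, 120 mm long along its x, with an 8 mm gate stub beyond its +x end; origin at the centre of the bar (9 mm above what it lies on), z up; about 0.38 kg; lying on the table
- thin_rod: thin square silver bar, 10 x 10 mm, 100 mm long along its x, with an 8 mm gate stub beyond its +x end; origin at the centre of the bar (5 mm above what it lies on), z up; about 0.105 kg; lying on the table
- stick_a: dark wooden spacer stick, 76 mm long along its x, 12 mm wide (y), 10 mm thick (z); origin at the centre of its underside; lying flat on the table. Same as stick_b: either may take either end
- stick_b: dark wooden spacer stick, same as stick_a
- rod_rack: wooden rack, fixed; base 104 (x) x 146 mm (y), 8 high; origin: centre of underside. Two 12 mm rails along y at x = -36 and +36 mm (60 mm free between), 33 mm high. Both have a wide notch at y = +30 mm (floor 23 mm wide, thick bar) and a narrow one at y = -30 mm (floor 14 mm, thin bar), floors 20 mm above the origin, mouths 9 mm wider each side. Bars lie along rack x on both rails
- flux_jar: small white screw jar, 51 mm across, 56 mm high, standing loose behind the work; origin at the centre of its underside; a bystander
- charcoal: black charcoal block, 36 x 62 x 28 mm, lying loose on the table at the left of the work; origin at the centre of its underside; a bystander
Mind the look-alikes: they are no part of the job. Leave any turquoise look-alike of the loose_sheet alone.

How it is judged (in metres and radians):
On the way, in this order (a step that is already met when the one before it is completed fails the run):
1. both sticks lie across the ingot in the tray, one towards each end (((x of stick_a in the frame of sheet_in_tray between 0.019 and 0.045 m and y of stick_a in the frame of sheet_in_tray between -0.013 and 0.013 m and z of stick_a in the frame of sheet_in_tray between 0.005 and 0.011 m and angle between the x axis of each of stick_a, stick_b and the y axis of sheet_in_tray, either way round below 0.26 rad and x of stick_b in the frame of sheet_in_tray between -0.045 and -0.019 m and y of stick_b in the frame of sheet_in_tray between -0.013 and 0.013 m and z of stick_b in the frame of sheet_in_tray between 0.005 and 0.011 m) or (x of stick_a in the frame of sheet_in_tray between -0.045 and -0.019 m and y of stick_a in the frame of sheet_in_tray between -0.013 and 0.013 m and z of stick_a in the frame of sheet_in_tray between 0.005 and 0.011 m and angle between the x axis of each of stick_a, stick_b and the y axis of sheet_in_tray, either way round below 0.26 rad and x of stick_b in the frame of sheet_in_tray between 0.019 and 0.045 m and y of stick_b in the frame of sheet_in_tray between -0.013 and 0.013 m and z of stick_b in the frame of sheet_in_tray between 0.005 and 0.011 m))), for 0.2 s.
2. the loose flat ingot lies on the two sticks over the lower ingot (((x of stick_a in the frame of sheet_in_tray between 0.019 and 0.045 m and y of stick_a in the frame of sheet_in_tray between -0.013 and 0.013 m and z of stick_a in the frame of sheet_in_tray between 0.005 and 0.011 m and angle between the x axis of each of stick_a, stick_b and the y axis of sheet_in_tray, either way round below 0.26 rad and x of stick_b in the frame of sheet_in_tray between -0.045 and -0.019 m and y of stick_b in the frame of sheet_in_tray between -0.013 and 0.013 m and z of stick_b in the frame of sheet_in_tray between 0.005 and 0.011 m) or (x of stick_a in the frame of sheet_in_tray between -0.045 and -0.019 m and y of stick_a in the frame of sheet_in_tray between -0.013 and 0.013 m and z of stick_a in the frame of sheet_in_tray between 0.005 and 0.011 m and angle between the x axis of each of stick_a, stick_b and the y axis of sheet_in_tray, either way round below 0.26 rad and x of stick_b in the frame of sheet_in_tray between 0.019 and 0.045 m and y of stick_b in the frame of sheet_in_tray between -0.013 and 0.013 m and z of stick_b in the frame of sheet_in_tray between 0.005 and 0.011 m)) and x of loose_sheet in the frame of sheet_in_tray between -0.013 and 0.013 m and y of loose_sheet in the frame of sheet_in_tray between -0.013 and 0.013 m and z of loose_sheet in the frame of sheet_in_tray between 0.015 and 0.021 m and angle between the x axis of loose_sheet and the x axis of sheet_in_tray, either way round below 0.2 rad and angle between loose_sheet's own z axis and vertical below 0.08 rad), for 0.2 s.
At the end, for the whole second after the job is handed in: Sticks crosswise on the tray ingot (0.26 rad), 32 mm +-13 mm either side of its middle; second ingot level on both (0.08 rad), within 13 mm, 0.2 rad of the lower; thick bar down in the wide notches, thin in the narrow (3.5 mm high, 8 mm across, 0.1 rad), lengthwise within 13 mm; at rest (all of step 2 and x of thick_rod in the frame of rod_rack between -0.013 and 0.013 m and y of thick_rod in the frame of rod_rack between 0.022 and 0.038 m and z of thick_rod in the frame of rod_rack between 0.0255 and 0.0325 m and angle between the x axis of each of thick_rod, thin_rod and the x axis of rod_rack, either way round below 0.1 rad and x of thin_rod in the frame of rod_rack between -0.013 and 0.013 m and y of thin_rod in the frame of rod_rack between -0.038 and -0.022 m and z of thin_rod in the frame of rod_rack between 0.0215 and 0.0285 m and linear speed of each of loose_sheet, thick_rod, thin_rod, stick_a, stick_b below 0.02 m/s); the robot touches nothing.
It fails at once if the ingot in the tray is shifted by more than 12 mm (distance of sheet_in_tray from where it was at the start of the episode above 0.012 m).
It fails at once if the little jar is shifted by more than 20 mm (distance of flux_jar from where it was at the start of the episode above 0.02 m).
It fails at once if the charcoal block is shifted by more than 20 mm (distance of charcoal from where it was at the start of the episode above 0.02 m).
It also fails if it takes over 120 s, if anything falls off the work surface, if the arm or the gripper's body presses on something with over 40 N, if the wrist force passes 120 N, or if a joint passes its speed limit or range.

### The arm

A 6-joint arm with a two-finger parallel gripper is mounted at the origin on the work surface; the furniture and walls round the work are solid. World frame = base frame: x ahead of the robot, y to its left, z up, the work surface at z = 0. Lengths are in m, angles in degrees, forces in N, time in s.
With the tool pointing down it reaches from about 0.3 to 0.75 m from the base axis. Payload 8.5 kg.
Tool frame: the origin (TCP) lies on the centre line of the jaws, within the pads' length; the fingertips stand 19 mm ahead of it and the grasp point (between the pads) is the TCP; z points along the fingers, x is the direction in which the jaws open and shut, and the axes are right-handed (so a half turn about z gives the same grasp; the last joint's range is limited). The gripper opens to 85 mm and grips with 20 to 120 N. Pads are 22 mm wide; open, the fingers measure 114 mm over their backs; the gripper's body (76 mm by 85 mm) begins 54 mm behind the grasp point. The pads swing forward as they close: fully open they stand 13 mm farther back than shut.
Start: joints at [60.201, 21.807, 74.336, -0, 83.858, -12.336], TCP at [0.165, 0.525, 0.25] pointing down, gripper open.
Joint ranges: [-178.18, 178.18], [-50.72, 133.34], [12.68, 142.11], [-81.47, 261.47], [9.98, 163.14], [-165.26, 165.26]. Speed limits (degrees/s): [136.94, 136.94, 180, 180, 180, 180].

### API

Orientations are given as a 3x3 rotation matrix whose columns are the frame's x, y, z axes.
In Python, from rig import env, cams, order gives the robot as it stands.
- The arm moves only by the tool step_arm, never from a script. Its argument "steps" is a list of rows, each an object with "xyz": the shift along the tool's x, y, z normalised to -1 to 1, where 1 is 0.04 m, a list of three; "turn": the turn, a rotation vector about the tool's x, y, z normalised to -1 to 1, where 1 is 0.08 rad, a list of three; "gripper": the gripper command: -1 is shut, 1 is fully open, values between are in proportion. A call has 1 to 20 rows; each row shifts and turns the commanded pose from where the row before left it, along the tool's axes as they then stand; what a row does not reach is not made up. A row lasts 1/12 s, in which the tool goes at most 41.7 mm and 7.16 degrees, less where a joint would pass 70% of its speed; a pose out of reach is approached as far as the arm can. A call with a number of a shift or a turn outside -1 to 1 is refused whole. A call with a gripper value outside its range is refused whole. The fingers move at their own pace and stop on an object; "squeeze" is the grip in N (left out, the last holds). Time passes only in rows, so rows that do not move let the fingers close. It gives the time, the measured TCP pose, the force and the opening at its end, in the units of the state.
- env.observe(): the state, without advancing time (a new reading comes with each control period).
- cams.get_image(name): name is "scene" or "top" or "wrist"; returns (picture, depth): 400x640x3 uint8, red, green, blue; 400x640 float32, m along the optical axis (not along the pixel's ray), 0 where there is no reading.
- cams.camera_info(name): a dict with "fx", "fy", "cx", "cy" (pixels), "k1" (the pictures are not rectified: a ray, as slopes to the right and down, at radius r is drawn at 1 + k1 r^2 times it, then the intrinsics apply), "extrinsics" (4x4, takes a point from camera to world coordinates). Camera axes: x right, y down, z forward; pixel columns grow to the right and rows downward; lengths in m; the calibration is good to about 2 mm. A picture is of the moment at which its call begins: read the wrist's pose just before it. camera_info takes no time and is no camera call; for the wrist camera it gives the pose at the moment of the call.
- order.close_job(): hands the job in, once; it reports no verdict.
The state is a dict: "time_s": time; "q": joint angles; "qvel": joint speeds; "joint_efforts": joint torques, N m; "position": TCP position; "tool_rot": TCP orientation; "ft_force": force on the tool from outside, world axes, zero at the start; "wrist_torque": the same for the moment, N m; "grip_width": finger opening in m.
Only numpy, scipy, OpenCV 4.12 (cv2) and the standard library are available. Lean on these libraries where they do the work, as an engineer would, in place of code of your own. Each camera call takes 0.05 s, during which the arm holds its last target. There are 200 camera calls.

## Working session

There is one attempt and no reset: what is moved stays moved. The work goes in short steps, Python scripts to look and compute and a tool call to move; the robot and the scene stay as the last step left them, time stands still between calls to the robot, and variables do not carry over. Pictures are saved under pics/ and viewed, about 12 in all and at most 16, crops included, and the job is handed in when it is done.

Besides the shell and the picture viewer there is one more tool, called after "Request:" in YAML: its name, and indented under it one key for each argument. step_arm: Moves the arm, as the interface text tells. Scaled input: -1 to 1 covers 0.04 m each way for a shift and 0.08 rad each way for a turn. Its arguments: {"type":"object","properties":{"steps":{"type":"array"},"squeeze":{"type":"number"}},"required":["steps"]}

```bash
mkdir -p pics; ls
cat > h.py <<'E'
import numpy as np, cv2
from rig import env, cams, order
def grab(n):
    ci=cams.camera_info(n); im,d=cams.get_image(n); return im,d,ci
def ray(ci,u,v):
    x=(u-ci['cx'])/ci['fx']; y=(v-ci['cy'])/ci['fy']; X,Y=x,y
    for _ in range(20):
        f=1+ci['k1']*(X*X+Y*Y); X,Y=x/f,y/f
    return X,Y
def onz(ci,u,v,z):
    T=np.array(ci['extrinsics']); X,Y=ray(ci,u,v)
    dr=T[:3,:3]@np.array([X,Y,1]); o=T[:3,3]; return o+dr*(z-o[2])/dr[2]
def cloud(ci,d):
    v,u=np.mgrid[0:d.shape[0],0:d.shape[1]].astype(float); X,Y=ray(ci,u,v)
    P=np.stack([X*d,Y*d,d],-1); T=np.array(ci['extrinsics']); return P@T[:3,:3].T+T[:3,3]
E
python3 - <<'E'
from h import *
for n in ['top','scene']:
    im,d,ci=grab(n); np.savez(f'/tmp/{n}.npz',im=im,d=d); import pickle; pickle.dump(ci,open(f'/tmp/{n}.pkl','wb'))
    cv2.imwrite(f'pics/{n}0.png',im[:,:,::-1]); print(n,{k:np.round(v,3).tolist() for k,v in ci.items() if not isinstance(v,str)})
print(env.observe())
E
```

```text
pics
top {'fx': 407.721, 'fy': 407.721, 'cx': 325.356, 'cy': 199.77, 'k1': -0.056, 'extrinsics': [[0.036, -0.975, 0.221, 0.236], [-0.999, -0.035, 0.009, 0.037], [-0.001, -0.221, -0.975, 1.154], [0.0, 0.0, 0.0, 1.0]]}
scene {'fx': 428.535, 'fy': 428.535, 'cx': 327.735, 'cy': 198.499, 'k1': -0.023, 'extrinsics': [[0.81, -0.272, 0.52, -0.163], [-0.586, -0.391, 0.709, -0.818], [0.01, -0.879, -0.476, 0.631], [0.0, 0.0, 0.0, 1.0]]}
{'time_s': 0.1, 'q': array([ 6.02015931e+01,  2.18381956e+01,  7.43802067e+01,  2.18978195e-04,
        8.38585319e+01, -1.23359020e+01]), 'qvel': array([-0.00055779, -0.03050341, -0.18994104, -0.05710227,  0.0134433 ,
        0.08827838]), 'joint_efforts': array([ 3.74910873e-03, -4.49218154e+01, -2.31656724e+01, -1.61823909e-04,
        3.65797954e-03,  3.00079671e-05]), 'position': array([0.16492353, 0.52443549, 0.24976472]), 'tool_rot': array([[ 3.00081563e-01,  9.53913311e-01, -6.70579560e-04],
       [ 9.53912646e-01, -3.00082172e-01, -1.16332685e-03],
       [-1.31094194e-03, -2.90581381e-04, -9.99999098e-01]]), 'ft_force': array([ 0.00332226, -0.9953195 ,  0.19517182]), 'wrist_torque': array([-0.03743997, -0.03906179, -0.01011428]), 'grip_width': 0.08503014287034204}
```

View pics/top0.png

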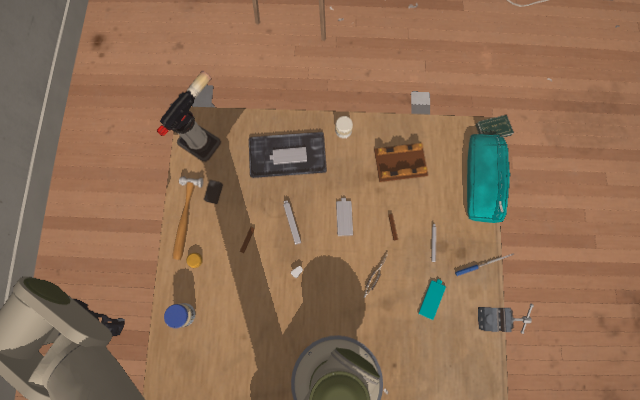

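View pics/scene0.png

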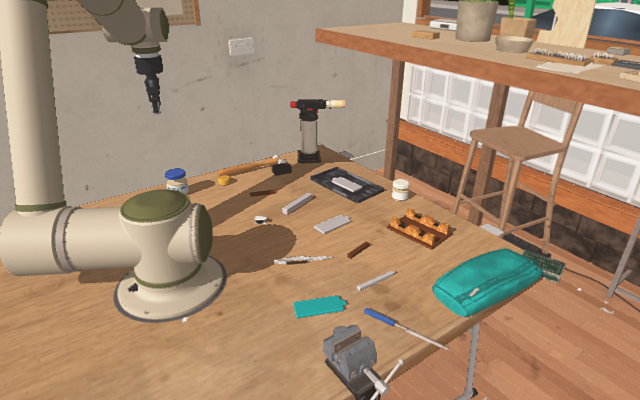

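The top picture shows the tray with its ingot at (288,155), a loose silver ingot at (345,217), the thick bar at (292,222) and the thin bar at (434,242). The sticks are at (247,238) and (393,226), the rack at (402,162), the jar at (344,127) and the charcoal at (213,192). The turquoise look-alike is at (432,299) and stays where it is. I'll enlarge the work area next.

Run:
```python
from h import *
im=np.load('/tmp/top.npz')['im']
c=cv2.resize(im[120:270,235:445],None,fx=3.8,fy=3.8,interpolation=cv2.INTER_CUBIC)
cv2.imwrite('pics/crop1.png',c[:,:,::-1])
```

```text
(no output)
```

View pics/crop1.png

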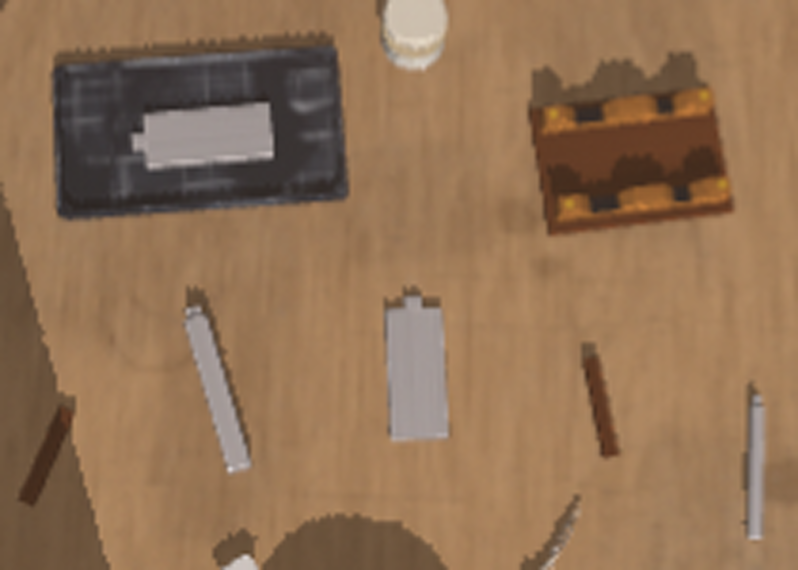

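The crop confirms the parts. The silver plate at crop (415,372) is the loose ingot, with its stub pointing up. The tray ingot at (209,135) has its stub to the left. The thick bar is at (217,390) and the thin one at (756,470). The sticks are at (47,453) and (601,406). The rack's left notches look wider.

Run:
```python
from h import *
import pickle
f=np.load('/tmp/top.npz'); ci=pickle.load(open('/tmp/top.pkl','rb'))
def W(c,z): return onz(ci,(c[0]+.5)/3.8-.5+235,(c[1]+.5)/3.8-.5+120,z)
items={'tray_sheet':(.012,[(146,112),(270,101),(273,157),(149,168)]),'loose':(.008,[(388,307),(443,305),(448,437),(391,439)]),
'thick':(.018,[(187,320),(206,312),(249,465),(228,471)]),'thin':(.010,[(750,402),(764,402),(762,538),(749,538)]),
'stickR':(.010,[(584,358),(597,354),(618,454),(604,457)]),'stickL':(.010,[(62,402),(74,408),(33,505),(20,498)]),
'tray':(.013,[(55,56),(335,46),(346,197),(59,216)])}
for k,(z,c) in items.items():
    P=np.array([W(p,z)[:2] for p in c],np.float32)
    (cx,cy),_,_=cv2.minAreaRect(P); e=[P[1]-P[0],P[2]-P[1]]; m=P.mean(0)
    e=[(P[1]-P[0]+P[2]-P[3])/2,(P[2]-P[1]+P[3]-P[0])/2]
    l=[np.hypot(*x) for x in e]; a=e[int(np.argmax(l))]
    print(k,m.round(4),'size',np.round(l,4),'long dir deg',round(np.degrees(np.arctan2(a[1],a[0]))%180,1))
C=cloud(ci,f['d'])
s=C[135:185,370:432].reshape(-1,3); 
for lo,hi in[(.027,.037)]:
    q=s[(s[:,2]>lo)&(s[:,2]<hi)][:,:2].astype(np.float32); r=cv2.minAreaRect(q); print('rack rails',r,cv2.boxPoints(r).round(3).tolist(),len(q))
q=s[(s[:,2]>.005)][:,:2].astype(np.float32); r=cv2.minAreaRect(q); print('rack all',r,len(q))
print('table z',np.median(C[200:260,320:335,2]))
i=cams.camera_info('wrist'); print(np.round(i['extrinsics'],3),i['fx'])
```

```text
tray_sheet [0.6265 0.1567] size [0.0966 0.0459] long dir deg 97.3
loose [ 0.4462 -0.0095] size [0.0421 0.1008] long dir deg 3.2
thick [0.4241 0.1392] size [0.0157 0.1191] long dir deg 18.3
thin [ 0.3807 -0.263 ] size [0.0101 0.1015] long dir deg 178.2
stickR [ 0.4249 -0.147 ] size [0.0105 0.0763] long dir deg 11.6
stickL [0.3744 0.2638] size [0.0107 0.0774] long dir deg 160.8
tray [0.6313 0.1653] size [0.2205 0.1276] long dir deg 95.0
rack rails ((0.619871199131012, -0.17015507817268372), (0.08539348840713501, 0.12977685034275055), 9.344709396362305) [[0.5669999718666077, -0.11299999803304672], [0.5879999995231628, -0.2409999966621399], [0.6729999780654907, -0.22699999809265137], [0.6510000228881836, -0.0989999994635582]] 243
rack all ((0.467681884765625, -0.12330323457717896), (0.19373464584350586, 0.5285732746124268), 75.42879486083984) 1595
table z 0.00016318013920268992
[[ 0.3    0.917  0.263  0.098]
 [ 0.954 -0.288 -0.083  0.546]
 [-0.001  0.276 -0.961  0.373]
 [ 0.     0.     0.     1.   ]] 353.5740854290914
```

```bash
cat >> h.py <<'E'
def plan(x,y,z,yaw):
    "tool-axis shift (units .04) from here, then turn about tool (units .08) to straight down at yaw (mod 180)"
    from scipy.spatial.transform import Rotation as R
    s=env.observe(); T=s['tool_rot']; p=s['position']
    cur=np.degrees(np.arctan2(T[1,0],T[0,0])); d=(yaw-cur+90)%180-90; a=np.radians(cur+d)
    G=np.array([[np.cos(a),np.sin(a),0],[np.sin(a),-np.cos(a),0],[0,0,-1]])
    print('t',round(s['time_s'],2),'pos',p.round(4),'yaw',round(cur,2),'w',round(s['grip_width'],4),'F',s['ft_force'].round(1))
    print(' shift units',(T.T@(np.array([x,y,z])-p)/.04).round(2),' turn units',(R.from_matrix(T.T@G).as_rotvec()/.08).round(2))
E
python3 -c "
from h import *
plan(.374,.264,.12,70.8)"
```

```text
t 0.1 pos [0.1649 0.5244 0.2498] yaw 72.54 w 0.085 F [ 0.  -1.   0.2]
 shift units [-4.64  6.94  3.25]  turn units [-0.    0.02  0.38]
```

Request:
step_arm:
  steps:
    - {"xyz": [-0.5, 0.7, 0.2], "turn": [0, 0, 0.04], "gripper": 1}
    - {"xyz": [-0.5, 0.7, 0.3], "turn": [0, 0, 0.04], "gripper": 1}
    - {"xyz": [-0.5, 0.7, 0.3], "turn": [0, 0, 0.04], "gripper": 1}
    - {"xyz": [-0.5, 0.7, 0.3], "turn": [0, 0, 0.04], "gripper": 1}
    - {"xyz": [-0.5, 0.7, 0.3], "turn": [0, 0, 0.04], "gripper": 0.5}
    - {"xyz": [-0.5, 0.7, 0.3], "turn": [0, 0, 0.04], "gripper": 0.3}
    - {"xyz": [-0.5, 0.7, 0.3], "turn": [0, 0, 0.04], "gripper": 0}
    - {"xyz": [-0.5, 0.7, 0.4], "turn": [0, 0, 0.04], "gripper": 0}
    - {"xyz": [-0.4, 0.7, 0.4], "turn": [0, 0, 0.04], "gripper": 0}
    - {"xyz": [-0.24, 0.64, 0.45], "turn": [0, 0, 0.02], "gripper": 0}
    - {"xyz": [0, 0, 0], "turn": [0, 0, 0], "gripper": 0}
  squeeze: 40

```text
time_s: 1.02
position: [0.3726, 0.2583, 0.1177]
tool_rot: [[0.333, 0.943, -0.003], [0.943, -0.333, -0.002], [-0.003, -0.002, -1.0]]
ft_force: [-0.4, -0.4, -1.3]
grip_width: 0.0429
```

Run:
```python
from h import *
im,d,ci=grab('wrist'); cv2.imwrite('pics/w1.png',im[:,:,::-1])
import pickle; pickle.dump((im,d,ci),open('/tmp/w1.pkl','wb')); plan(.374,.264,.021,70.8)
```

```text
t 1.07 pos [0.3714 0.2597 0.1189] yaw 70.58 w 0.0427 F [-1.3  0.6  1. ]
 shift units [0.13 0.03 2.45]  turn units [-0.03  0.03 -0.05]
```

View pics/w1.png

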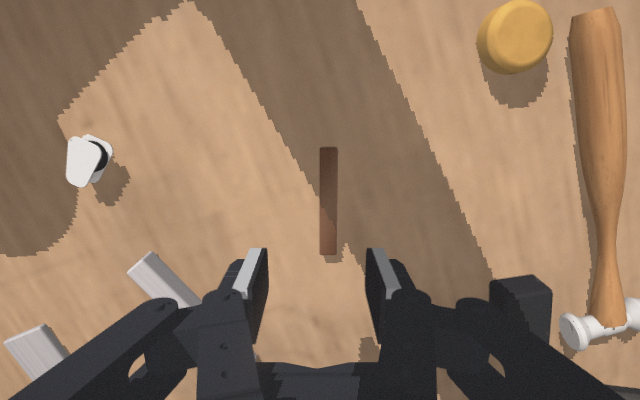

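The stick is in the middle at (328,201), long way vertical, edges at 320 and 337. The thick bar is at lower left, and the charcoal at lower right, (520,305).

Run:
```python
from h import *
import pickle
im,d,ci=pickle.load(open('/tmp/w1.pkl','rb'))
P=np.array([onz(ci,u,v,.010) for u,v in[(320,148),(337,148),(337,254),(320,254)]])
print(P.round(4)); m=P.mean(0); print(m)
l=(P[0]+P[1]-P[2]-P[3]); yaw=np.degrees(np.arctan2(l[1],l[0]))+90; print(yaw)
C=cloud(ci,d); print(C[200,328],C[200,290])
plan(m[0],m[1],.021,yaw)
```

```text
[[0.3346 0.2741 0.01  ]
 [0.3383 0.2845 0.01  ]
 [0.4095 0.2607 0.01  ]
 [0.4054 0.2493 0.01  ]]
[0.37196131 0.26715929 0.01      ]
251.1004283661567
[0.36997372 0.26750385 0.00886245] [ 3.63520144e-01  2.41537203e-01 -2.24994577e-04]
t 1.07 pos [0.3714 0.2597 0.1189] yaw 70.58 w 0.0427 F [-1.3  0.6  1. ]
 shift units [ 0.19 -0.04  2.45]  turn units [-0.03  0.03 -0.11]
```

Request:
step_arm:
  steps:
    - {"xyz": [0.19, -0.04, 0.5], "turn": [-0.03, 0.03, -0.11], "gripper": 0}
    - {"xyz": [0, 0, 0.7], "turn": [0, 0, 0], "gripper": 0}
    - {"xyz": [0, 0, 0.7], "turn": [0, 0, 0], "gripper": 0}
    - {"xyz": [0, 0, 0.5], "turn": [0, 0, 0], "gripper": 0}
    - {"xyz": [0, 0, 0], "turn": [0, 0, 0], "gripper": 0}
    - {"xyz": [0, 0, 0], "turn": [0, 0, 0], "gripper": -1}
    - {"xyz": [0, 0, 0], "turn": [0, 0, 0], "gripper": -1}
    - {"xyz": [0, 0, 0], "turn": [0, 0, 0], "gripper": -1}
    - {"xyz": [0, 0, 0], "turn": [0, 0, 0], "gripper": -1}
    - {"xyz": [0, 0, 0], "turn": [0, 0, 0], "gripper": -1}

```text
time_s: 1.9
position: [0.3723, 0.2697, 0.0258]
tool_rot: [[0.321, 0.947, 0.006], [0.947, -0.321, 0.003], [0.005, 0.004, -1.0]]
ft_force: [-2.4, 0.7, 7.8]
grip_width: 0.01
```

```bash
python3 -c "
from h import *
plan(.60,.16,.16,97.3)"
```

```text
t 1.9 pos [0.3723 0.2697 0.0258] yaw 71.3 w 0.01 F [-2.4  0.7  7.8]
 shift units [-0.76  6.29 -3.33]  turn units [ 0.07 -0.04 -5.67]
```

Request:
step_arm:
  steps:
    - {"xyz": [0, 0, 0], "turn": [0, 0, 0], "gripper": -1}
    - {"xyz": [0, 0, -0.5], "turn": [0, 0, 0], "gripper": -1}
    - {"xyz": [0, 0, -0.8], "turn": [0, 0, 0], "gripper": -1}
    - {"xyz": [0, 0, -0.8], "turn": [0, 0, 0], "gripper": -1}
    - {"xyz": [0, 0, -0.8], "turn": [0, 0, 0], "gripper": -1}
    - {"xyz": [0, 0, 0], "turn": [0, 0, 0], "gripper": -1}

```text
time_s: 2.4
position: [0.3735, 0.2699, 0.1464]
tool_rot: [[0.32, 0.947, 0.014], [0.947, -0.32, 0.006], [0.01, 0.011, -1.0]]
ft_force: [1.2, 0.7, 0.4]
grip_width: 0.0095
```

Run:
```python
from h import *
im,d,ci=grab('wrist'); c=cv2.resize(im[180:330,220:420],None,fx=3.5,fy=3.5); cv2.imwrite('pics/w2.png',c[:,:,::-1])
plan(.60,.16,.16,97.3)
```

```text
t 2.45 pos [0.3726 0.2695 0.1437] yaw 71.31 w 0.0101 F [ 0.7  0.2 -1. ]
 shift units [-0.77  6.27 -0.36]  turn units [ 0.13 -0.07 -5.67]
```

View pics/w2.png

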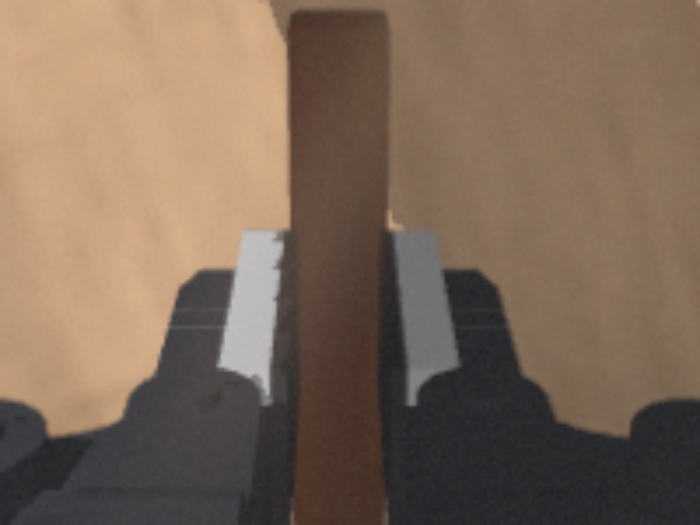

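Request:
step_arm:
  steps:
    - {"xyz": [-0.1, 0.7, -0.1], "turn": [0, 0, 0], "gripper": -1}
    - {"xyz": [-0.1, 0.8, -0.1], "turn": [0, 0, 0], "gripper": -1}
    - {"xyz": [-0.1, 0.8, -0.1], "turn": [0, 0, 0], "gripper": -1}
    - {"xyz": [-0.1, 0.8, 0], "turn": [0, 0, 0], "gripper": -1}
    - {"xyz": [-0.1, 0.8, 0], "turn": [0, 0, 0], "gripper": -1}
    - {"xyz": [-0.1, 0.8, 0], "turn": [0, 0, 0], "gripper": -1}
    - {"xyz": [-0.1, 0.8, 0], "turn": [0, 0, 0], "gripper": -1}
    - {"xyz": [-0.07, 0.75, 0], "turn": [0.13, -0.07, -0.7], "gripper": -1}
    - {"xyz": [0, 0, 0], "turn": [0, 0, -1], "gripper": -1}
    - {"xyz": [0, 0, 0], "turn": [0, 0, -1], "gripper": -1}
    - {"xyz": [0, 0, 0], "turn": [0, 0, -1], "gripper": -1}
    - {"xyz": [0, 0, 0], "turn": [0, 0, -1], "gripper": -1}
    - {"xyz": [0, 0, 0], "turn": [0, 0, -0.97], "gripper": -1}
    - {"xyz": [0, 0, 0], "turn": [0, 0, 0], "gripper": -1}

```text
time_s: 3.62
position: [0.5979, 0.1595, 0.1521]
tool_rot: [[-0.129, 0.992, -0.01], [0.992, 0.129, -0.001], [0.0, -0.01, -1.0]]
ft_force: [0.2, -0.0, -0.5]
grip_width: 0.01
```

Run:
```python
from h import *
plan(.60,.16,.16,97.3)
im,d,ci=grab('wrist'); cv2.imwrite('pics/w3.png',im[:,:,::-1])
import pickle; pickle.dump((im,d,ci),open('/tmp/w3.pkl','wb'))
s=env.observe(); C=cloud(ci,d); Q=(C-s['position'])@s['tool_rot']
for v in range(190,320,10): print(v,Q[v,325].round(4), end=' ')
```

```text
t 3.62 pos [0.5979 0.1595 0.1521] yaw 97.44 w 0.01 F [ 0.2 -0.  -0.5]
 shift units [ 0.01  0.05 -0.2 ]  turn units [-0.12 -0.    0.03]
190 [ 0.0037 -0.0354  0.0174] 200 [ 0.0037 -0.0312  0.0172] 210 [ 0.0038 -0.0268  0.0175] 220 [ 0.0038 -0.0224  0.0173] 230 [ 0.0039 -0.0179  0.0175] 240 [ 0.0039 -0.0135  0.017 ] 250 [ 0.0039 -0.0093  0.0162] 260 [ 0.004  -0.005   0.0154] 270 [-1.00e-04 -7.07e-02 -1.23e-01] 280 [0.0041 0.0055 0.017 ] 290 [0.0042 0.0097 0.0158] 300 [0.0042 0.0152 0.0164] 310 [0.0043 0.0201 0.016 ]
```

View pics/w3.png

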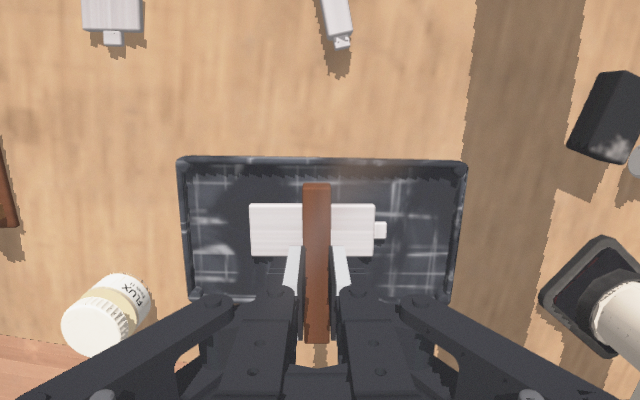

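The stick is held level and centred at column 317. The tray ingot's body spans (250,204) to (374,257), with the stub at (380,230) on its +y side. Jar at (105,315), charcoal at (605,115).

Run:
```python
from h import *
import pickle
im,d,ci=pickle.load(open('/tmp/w3.pkl','rb'))
P=np.array([onz(ci,u,v,.012) for u,v in[(250,204),(374,204),(374,257),(250,256)]])[:,:2]
m=P.mean(0); a=P[1]+P[2]-P[0]-P[3]; L=np.hypot(*a)/2; a/=np.hypot(*a); print(P.round(4).tolist(),m.round(4),L,np.degrees(np.arctan2(a[1],a[0])))
C=cloud(ci,d); print('sheet z',C[230,280].round(4),C[215,355].round(4),'stick top mid',C[195,317].round(4),C[330,317].round(4))
for s in(1,-1):
    t=m+s*.032*a; print(s,t.round(4)); plan(t[0],t[1],.06,np.degrees(np.arctan2(a[1],a[0])))
```

```text
[[0.61, 0.1096], [0.5975, 0.2051], [0.6416, 0.2129], [0.6538, 0.113]] [0.6257 0.1602] 0.09853426080507206 97.17689063839933
sheet z [0.628  0.135  0.0127] [0.6084 0.192  0.0115] stick top mid [0.5648 0.1558 0.1352] [0.6289 0.1642 0.135 ]
1 [0.6217 0.1919]
t 3.67 pos [0.598  0.1596 0.1522] yaw 97.2 w 0.0098 F [0.4 0.7 0.1]
 shift units [0.73 0.71 2.3 ]  turn units [-0.12 -0.    0.01]
-1 [0.6297 0.1284]
t 3.67 pos [0.598  0.1596 0.1522] yaw 97.2 w 0.0098 F [0.4 0.7 0.1]
 shift units [-0.87  0.71  2.3 ]  turn units [-0.12 -0.    0.01]
```

Request:
step_arm:
  steps:
    - {"xyz": [0.36, 0.36, 0], "turn": [-0.12, 0, 0], "gripper": -1}
    - {"xyz": [0.37, 0.36, 0.4], "turn": [0, 0, 0], "gripper": -1}
    - {"xyz": [0, 0, 0.8], "turn": [0, 0, 0], "gripper": -1}
    - {"xyz": [0, 0, 0.8], "turn": [0, 0, 0], "gripper": -1}
    - {"xyz": [0, 0, 0.5], "turn": [0, 0, 0], "gripper": -1}
    - {"xyz": [0, 0, 0.3], "turn": [0, 0, 0], "gripper": -1}
    - {"xyz": [0, 0, 0.0], "turn": [0, 0, 0], "gripper": -1}
    - {"xyz": [0, 0, 0.0], "turn": [0, 0, 0], "gripper": -1}

```text
time_s: 4.33
position: [0.6236, 0.1922, 0.0412]
tool_rot: [[-0.126, 0.992, 0.001], [0.992, 0.126, 0.0], [0.0, 0.001, -1.0]]
ft_force: [0.2, -0.8, 1.2]
grip_width: 0.0102
```

Request:
step_arm:
  steps:
    - {"xyz": [0, 0, 0.04], "turn": [0, 0, 0], "gripper": -1}
    - {"xyz": [0, 0, 0.02], "turn": [0, 0, 0], "gripper": -1}
    - {"xyz": [0, 0, 0.0], "turn": [0, 0, 0], "gripper": -1}

```text
time_s: 4.58
position: [0.6237, 0.1923, 0.0394]
tool_rot: [[-0.127, 0.992, 0.003], [0.992, 0.127, 0.001], [0.0, 0.003, -1.0]]
ft_force: [0.2, -0.1, -0.3]
grip_width: 0.0098
```

Request:
step_arm:
  steps:
    - {"xyz": [0, 0, 0.03], "turn": [0, 0, 0], "gripper": -1}
    - {"xyz": [0, 0, 0.0], "turn": [0, 0, 0], "gripper": -1}

```text
time_s: 4.75
position: [0.6234, 0.1922, 0.0375]
tool_rot: [[-0.127, 0.992, 0.001], [0.992, 0.127, 0.0], [0.0, 0.002, -1.0]]
ft_force: [-0.1, 0.5, -0.1]
grip_width: 0.0099
```

Request:
step_arm:
  steps:
    - {"xyz": [0, 0, 0.03], "turn": [0, 0, 0], "gripper": -1}
    - {"xyz": [0, 0, 0.0], "turn": [0, 0, 0], "gripper": -1}

```text
time_s: 4.92
position: [0.6234, 0.1922, 0.036]
tool_rot: [[-0.127, 0.992, 0.001], [0.992, 0.127, 0.0], [0.0, 0.001, -1.0]]
ft_force: [-0.6, 0.5, 1.1]
grip_width: 0.0099
```

Request:
step_arm:
  steps:
    - {"xyz": [0, 0, 0.03], "turn": [0, 0, 0], "gripper": -1}
    - {"xyz": [0, 0, 0.0], "turn": [0, 0, 0], "gripper": -1}

```text
time_s: 5.08
position: [0.6234, 0.1922, 0.0359]
tool_rot: [[-0.127, 0.992, 0.002], [0.992, 0.127, 0.0], [0.0, 0.002, -1.0]]
ft_force: [-2.7, -0.8, 9.0]
grip_width: 0.0101
```

Run:
```python
from h import *
plan(.6234,.1922,.034,97.2)
im,d,ci=grab('wrist'); cv2.imwrite('pics/w4.png',im[:,:,::-1])
C=cloud(ci,d); s=env.observe(); Q=(C-s['position'])@s['tool_rot']
for v in range(190,350,10): print(v,C[v,317,2].round(4),Q[v,317,2].round(4),end='; ')
```

```text
t 5.08 pos [0.6234 0.1922 0.0359] yaw 97.29 w 0.0101 F [-2.7 -0.8  9. ]
 shift units [-0.   -0.    0.05]  turn units [ 0.02 -0.    0.02]
190 0.0216 0.0142; 200 0.0215 0.0143; 210 0.0219 0.0139; 220 0.0213 0.0145; 230 0.0212 0.0146; 240 0.0219 0.0139; 250 0.0207 0.0151; 260 0.0211 0.0147; 270 0.0212 0.0147; 280 0.0204 0.0155; 290 0.0212 0.0147; 300 0.022 0.0138; 310 0.0213 0.0146; 320 0.0205 0.0154; 330 0.0215 0.0144; 340 0.0216 0.0143;
```

View pics/w4.png

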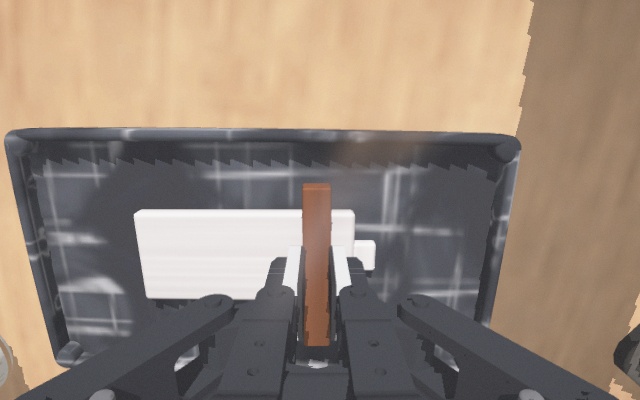

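Contact now reads 9 N and the stick's top is at about 0.0215, so it is on the ingot, around 33 mm from the middle. I'll release it and go for the second stick.

Request:
step_arm:
  steps:
    - {"xyz": [0, 0, -0.03], "turn": [0, 0, 0], "gripper": -0.5}
    - {"xyz": [0, 0, 0], "turn": [0, 0, 0], "gripper": -0.2}
    - {"xyz": [0, 0, 0], "turn": [0, 0, 0], "gripper": 0}
    - {"xyz": [0, 0, 0], "turn": [0, 0, 0], "gripper": 0}
    - {"xyz": [0, 0, -0.3], "turn": [0, 0, 0], "gripper": 0}
    - {"xyz": [0, 0, -0.7], "turn": [0, 0, 0], "gripper": 0}
    - {"xyz": [0, 0, -0.8], "turn": [0, 0, 0], "gripper": 0}
    - {"xyz": [0, 0, -0.7], "turn": [0, 0, 0], "gripper": 0}

```text
time_s: 5.8
position: [0.6232, 0.1922, 0.1384]
tool_rot: [[-0.127, 0.992, 0.002], [0.992, 0.127, 0.0], [0.0, 0.002, -1.0]]
ft_force: [-0.6, 0.3, 0.6]
grip_width: 0.0431
```

```bash
python3 -c "
from h import *
plan(.425,-.147,.12,101.6)"
```

```text
t 5.8 pos [0.6232 0.1922 0.1384] yaw 97.29 w 0.0431 F [-0.6  0.3  0.6]
 shift units [-7.78 -5.99  0.45]  turn units [ 0.02 -0.   -0.94]
```

Request:
step_arm:
  steps:
    - {"xyz": [-0.7, -0.6, 0], "turn": [0, 0, 0], "gripper": 0}
    - {"xyz": [-0.8, -0.6, 0], "turn": [0, 0, 0], "gripper": 0}
    - {"xyz": [-0.8, -0.6, 0], "turn": [0, 0, 0], "gripper": 0}
    - {"xyz": [-0.8, -0.6, 0], "turn": [0, 0, 0], "gripper": 0}
    - {"xyz": [-0.8, -0.6, 0], "turn": [0, 0, 0], "gripper": 0}
    - {"xyz": [-0.8, -0.6, 0], "turn": [0, 0, 0], "gripper": 0}
    - {"xyz": [-0.8, -0.6, 0], "turn": [0, 0, 0], "gripper": 0}
    - {"xyz": [-0.8, -0.6, 0.15], "turn": [0, 0, 0], "gripper": 0}
    - {"xyz": [-0.8, -0.6, 0.15], "turn": [0, 0, 0], "gripper": 0}
    - {"xyz": [-0.68, -0.59, 0.15], "turn": [0, 0, -0.94], "gripper": 0}
    - {"xyz": [0, 0, 0], "turn": [0, 0, 0], "gripper": 0}
    - {"xyz": [0, 0, 0], "turn": [0, 0, 0], "gripper": 0}

```text
time_s: 6.8
position: [0.4245, -0.1482, 0.1182]
tool_rot: [[-0.197, 0.98, 0.001], [0.98, 0.197, 0.0], [0.0, 0.001, -1.0]]
ft_force: [0.3, 1.4, 0.4]
grip_width: 0.0426
```

Run:
```python
from h import *
plan(.425,-.147,.022,101.6)
im,d,ci=grab('wrist'); C=cloud(ci,d)
# dark wood stick: height 6..14mm and near TCP
s=env.observe(); r=np.hypot(C[...,0]-.425,C[...,1]+.147)<.06
m=r&(C[...,2]>.005)&(C[...,2]<.014)&(im[...,0].astype(int)-im[...,2]>15)&(im.sum(-1)<300)
ys,xs=np.nonzero(m); q=C[m][:,:2].astype(np.float32); print(len(q),xs.min(),xs.max(),ys.min(),ys.max())
(c,sz,a)=cv2.minAreaRect(q); b=cv2.boxPoints((c,sz,a)); e=max([b[1]-b[0],b[2]-b[1]],key=np.linalg.norm)
y=np.degrees(np.arctan2(e[1],e[0]))+90; print(c,sz,y, 'median z',np.median(C[m][:,2])); plan(*c,.022,y)
```

```text
t 6.8 pos [ 0.4245 -0.1482  0.1182] yaw 101.36 w 0.0426 F [0.3 1.4 0.4]
 shift units [0.03 0.01 2.4 ]  turn units [ 0.02 -0.   -0.05]
1798 310 328 151 257
(0.42400071024894714, -0.14602650701999664) (0.07577851414680481, 0.01184132881462574) 102.394684 median z 0.009350780129645075
t 6.85 pos [ 0.4252 -0.1472  0.1183] yaw 101.45 w 0.0429 F [-0.4  1.  -0.4]
 shift units [ 0.04 -0.03  2.41]  turn units [ 0.02  0.   -0.21]
```

Request:
step_arm:
  steps:
    - {"xyz": [0.04, -0.03, 0.5], "turn": [0, 0, -0.21], "gripper": 0}
    - {"xyz": [0, 0, 0.7], "turn": [0, 0, 0], "gripper": 0}
    - {"xyz": [0, 0, 0.7], "turn": [0, 0, 0], "gripper": 0}
    - {"xyz": [0, 0, 0.49], "turn": [0, 0, 0], "gripper": 0}
    - {"xyz": [0, 0, 0], "turn": [0, 0, 0], "gripper": 0}
    - {"xyz": [0, 0, 0], "turn": [0, 0, 0], "gripper": -1}
    - {"xyz": [0, 0, 0], "turn": [0, 0, 0], "gripper": -1}
    - {"xyz": [0, 0, 0], "turn": [0, 0, 0], "gripper": -1}
    - {"xyz": [0, 0, 0], "turn": [0, 0, 0], "gripper": -1}
    - {"xyz": [0, 0, 0], "turn": [0, 0, 0], "gripper": -1}

```text
time_s: 7.68
position: [0.4246, -0.1456, 0.0235]
tool_rot: [[-0.217, 0.976, 0.004], [0.976, 0.217, -0.001], [-0.002, 0.004, -1.0]]
ft_force: [1.6, 2.5, 7.8]
grip_width: 0.0103
```

Request:
step_arm:
  steps:
    - {"xyz": [0, 0, -0.4], "turn": [0, 0, 0], "gripper": -1}
    - {"xyz": [0, 0, -0.8], "turn": [0, 0, 0], "gripper": -1}
    - {"xyz": [0, 0, -0.8], "turn": [0, 0, 0], "gripper": -1}
    - {"xyz": [0, 0, -0.8], "turn": [0, 0, 0], "gripper": -1}
    - {"xyz": [0, 0, 0], "turn": [0, 0, 0], "gripper": -1}
    - {"xyz": [0, 0, 0], "turn": [0, 0, 0], "gripper": -1}

```text
time_s: 8.18
position: [0.4241, -0.1459, 0.136]
tool_rot: [[-0.217, 0.976, 0.005], [0.976, 0.217, -0.002], [-0.004, 0.005, -1.0]]
ft_force: [0.4, -0.6, -0.7]
grip_width: 0.0104
```

```bash
python3 -c "
from h import *
plan(.6297,.1284,.12,97.2)"
```

```text
t 8.18 pos [ 0.4241 -0.1459  0.136 ] yaw 102.56 w 0.0104 F [ 0.4 -0.6 -0.7]
 shift units [5.58 6.51 0.41]  turn units [0.06 0.04 1.17]
```

Request:
step_arm:
  steps:
    - {"xyz": [0.6, 0.6, 0], "turn": [0, 0, 0], "gripper": -1}
    - {"xyz": [0.6, 0.8, 0], "turn": [0, 0, 0], "gripper": -1}
    - {"xyz": [0.7, 0.8, 0], "turn": [0, 0, 0], "gripper": -1}
    - {"xyz": [0.7, 0.8, 0], "turn": [0, 0, 0], "gripper": -1}
    - {"xyz": [0.7, 0.8, 0], "turn": [0, 0, 0], "gripper": -1}
    - {"xyz": [0.7, 0.8, 0], "turn": [0, 0, 0], "gripper": -1}
    - {"xyz": [0.7, 0.8, 0], "turn": [0, 0, 0], "gripper": -1}
    - {"xyz": [0.7, 0.8, 0], "turn": [0.06, 0.04, 0.57], "gripper": -1}
    - {"xyz": [0.18, 0.31, 0], "turn": [0, 0, 0.6], "gripper": -1}
    - {"xyz": [0, 0, 0.4], "turn": [0, 0, 0], "gripper": -1}
    - {"xyz": [0, 0, 0], "turn": [0, 0, 0], "gripper": -1}
    - {"xyz": [0, 0, 0], "turn": [0, 0, 0], "gripper": -1}

```text
time_s: 9.18
position: [0.6255, 0.1243, 0.1167]
tool_rot: [[-0.126, 0.992, -0.008], [0.992, 0.126, 0.002], [0.003, -0.008, -1.0]]
ft_force: [0.4, 0.9, 0.4]
grip_width: 0.0105
```

Run:
```python
from h import *
plan(.6297,.1284,.04,97.2)
im,d,ci=grab('wrist'); cv2.imwrite('pics/w5.png',im[:,:,::-1])
```

```text
t 9.18 pos [0.6255 0.1243 0.1167] yaw 97.21 w 0.0105 F [0.4 0.9 0.4]
 shift units [0.08 0.13 1.92]  turn units [-0.1  -0.04  0.  ]
```

View pics/w5.png

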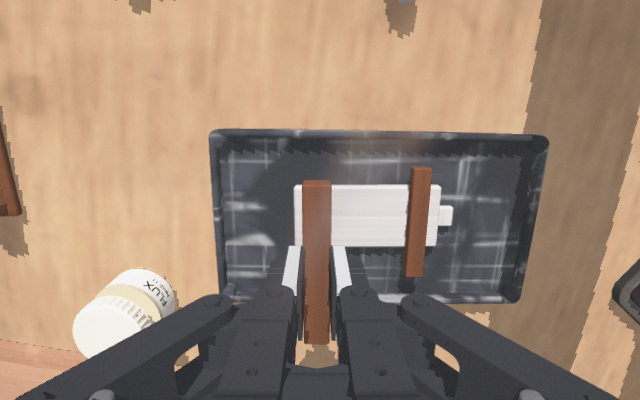

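The first stick lies at (418,222) across the ingot body (295–440, rows 185–246). I'm lowering the second one.

Request:
step_arm:
  steps:
    - {"xyz": [0.08, 0.08, 0.3], "turn": [-0.1, -0.04, 0], "gripper": -1}
    - {"xyz": [0, 0, 0.7], "turn": [0, 0, 0], "gripper": -1}
    - {"xyz": [0, 0, 0.6], "turn": [0, 0, 0], "gripper": -1}
    - {"xyz": [0, 0, 0.3], "turn": [0, 0, 0], "gripper": -1}
    - {"xyz": [0, 0, 0.0], "turn": [0, 0, 0], "gripper": -1}
    - {"xyz": [0, 0, 0.05], "turn": [0, 0, 0], "gripper": -1}
    - {"xyz": [0, 0, 0], "turn": [0, 0, 0], "gripper": -1}

```text
time_s: 9.82
position: [0.6301, 0.1278, 0.0417]
tool_rot: [[-0.125, 0.992, 0.006], [0.992, 0.125, 0.0], [-0.0, 0.006, -1.0]]
ft_force: [-0.3, -0.3, 0.7]
grip_width: 0.0104
```

Request:
step_arm:
  steps:
    - {"xyz": [0, -0.02, 0.05], "turn": [0.06, 0, 0], "gripper": -1}
    - {"xyz": [0, 0, 0.05], "turn": [0, 0, 0], "gripper": -1}
    - {"xyz": [0, 0, 0], "turn": [0, 0, 0], "gripper": -1}

```text
time_s: 10.07
position: [0.6288, 0.1279, 0.0366]
tool_rot: [[-0.125, 0.992, -0.0], [0.992, 0.125, -0.0], [-0.0, -0.0, -1.0]]
ft_force: [-0.4, -0.6, -1.0]
grip_width: 0.0104
```

Request:
step_arm:
  steps:
    - {"xyz": [0, 0, 0.03], "turn": [0, 0, 0], "gripper": -1}
    - {"xyz": [0, 0, 0.02], "turn": [0, 0, 0], "gripper": -1}
    - {"xyz": [0, 0, 0], "turn": [0, 0, 0], "gripper": -1}

```text
time_s: 10.32
position: [0.6289, 0.1279, 0.0356]
tool_rot: [[-0.125, 0.992, 0.0], [0.992, 0.125, -0.0], [-0.0, 0.0, -1.0]]
ft_force: [-3.7, -0.3, 8.3]
grip_width: 0.0102
```

Request:
step_arm:
  steps:
    - {"xyz": [0, 0, -0.03], "turn": [0, 0, 0], "gripper": -0.5}
    - {"xyz": [0, 0, 0], "turn": [0, 0, 0], "gripper": -0.2}
    - {"xyz": [0, 0, 0], "turn": [0, 0, 0], "gripper": 0}
    - {"xyz": [0, 0, 0], "turn": [0, 0, 0], "gripper": 0}
    - {"xyz": [0, 0, -0.3], "turn": [0, 0, 0], "gripper": 0}
    - {"xyz": [0, 0, -0.7], "turn": [0, 0, 0], "gripper": 0}
    - {"xyz": [0, 0, -0.8], "turn": [0, 0, 0], "gripper": 0.4}
    - {"xyz": [0, 0, -0.8], "turn": [0, 0, 0], "gripper": 0.7}
    - {"xyz": [0, 0, 0], "turn": [0, 0, 0], "gripper": 0.8}
    - {"xyz": [0, 0, 0], "turn": [0, 0, 0], "gripper": 0.8}

```text
time_s: 11.15
position: [0.6295, 0.128, 0.1422]
tool_rot: [[-0.125, 0.992, 0.004], [0.992, 0.125, -0.0], [-0.001, 0.004, -1.0]]
ft_force: [0.1, -0.0, -0.4]
grip_width: 0.0772
```

```bash
cat >> h.py <<'E'
def rect(C,m):
    m=cv2.morphologyEx(m.astype(np.uint8),cv2.MORPH_OPEN,np.ones((3,3)))>0
    ys,xs=np.nonzero(m); c,sz,a=cv2.minAreaRect(C[m][:,:2].astype(np.float32)); b=cv2.boxPoints((c,sz,a))
    e=max([b[1]-b[0],b[2]-b[1]],key=np.linalg.norm); ang=np.degrees(np.arctan2(e[1],e[0]))%180
    print('px',xs.min(),xs.max(),ys.min(),ys.max(),'n',m.sum(),'c',np.round(c,4),'size',np.round(sorted(sz),4),'long',round(ang,1),'z',np.median(C[m][:,2]).round(4)); return c,ang
E
python3 - <<'E'
from h import *
im,d,ci=grab('wrist'); cv2.imwrite('pics/w6.png',im[:,:,::-1])
C=cloud(ci,d); i=im.astype(int); v,u=np.mgrid[0:400,0:640]
br=(i[...,0]-i[...,2]>25)&(i.sum(-1)<330)&(C[...,2]>.015)&(C[...,2]<.03)&(abs(C[...,0]-.625)<.06)&(abs(C[...,1]-.16)<.06)
n,lab,st,_=cv2.connectedComponentsWithStats(br.astype(np.uint8))
for k in range(1,n):
    if st[k,4]>300: rect(C,lab==k)
plan(.4462,-.0095,.14,93.2)
E
```

```text
px 309 325 146 248 n 1561 c [0.628  0.1284] size [0.0113 0.0762] long 6.9 z 0.0214
px 393 417 154 253 n 1678 c [0.6244 0.1922] size [0.0123 0.0754] long 7.1 z 0.0213
t 11.2 pos [0.6287 0.1279 0.1403] yaw 97.2 w 0.0768 F [ 0.5 -0.5 -0.8]
 shift units [-2.84 -4.96  0.01]  turn units [0.   0.   0.87]
```

View pics/w6.png

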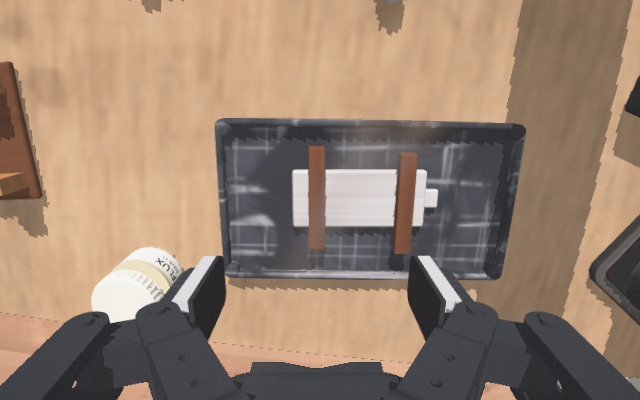

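Both sticks lie across the tray ingot, at (317,198) and (405,203). They measure ±32 mm from its middle and parallel to its width. The loose ingot is next.

Request:
step_arm:
  steps:
    - {"xyz": [-0.4, -0.7, 0], "turn": [0, 0, 0], "gripper": 0.8}
    - {"xyz": [-0.4, -0.7, 0], "turn": [0, 0, 0], "gripper": 0.8}
    - {"xyz": [-0.4, -0.7, 0], "turn": [0, 0, 0], "gripper": 0.8}
    - {"xyz": [-0.4, -0.7, 0], "turn": [0, 0, 0], "gripper": 0.8}
    - {"xyz": [-0.4, -0.7, 0], "turn": [0, 0, 0], "gripper": 0.8}
    - {"xyz": [-0.4, -0.7, 0], "turn": [0, 0, 0], "gripper": 0.8}
    - {"xyz": [-0.44, -0.76, 0], "turn": [0, 0, 0.87], "gripper": 0.8}
    - {"xyz": [0, 0, 0], "turn": [0, 0, 0], "gripper": 0.8}
    - {"xyz": [0, 0, 0], "turn": [0, 0, 0], "gripper": 0.8}

```text
time_s: 11.95
position: [0.4449, -0.0102, 0.1391]
tool_rot: [[-0.054, 0.999, -0.003], [0.999, 0.054, 0.0], [0.001, -0.003, -1.0]]
ft_force: [0.8, -0.8, 0.0]
grip_width: 0.0766
```

Run:
```python
from h import *
im,d,ci=grab('wrist'); C=cloud(ci,d); i=im.astype(int)
m=(i.max(-1)-i.min(-1)<30)&(i.sum(-1)>350)&(C[...,2]>.004)&(C[...,2]<.014)&(abs(C[...,0]-.446)<.08)&(abs(C[...,1]+.0095)<.05)
cv2.imwrite('pics/w7.png',im[:,:,::-1])
c,a=rect(C,m); plan(*c,.026,a+90)
```

```text
px 289 349 131 270 n 7597 c [ 0.4498 -0.0066] size [0.0438 0.1099] long 4.3 z 0.0073
t 12.0 pos [ 0.446  -0.0098  0.1393] yaw 93.16 w 0.0768 F [ 0.4 -0.3  0.1]
 shift units [0.07 0.1  2.83]  turn units [-0.02 -0.   -0.24]
```

View pics/w7.png

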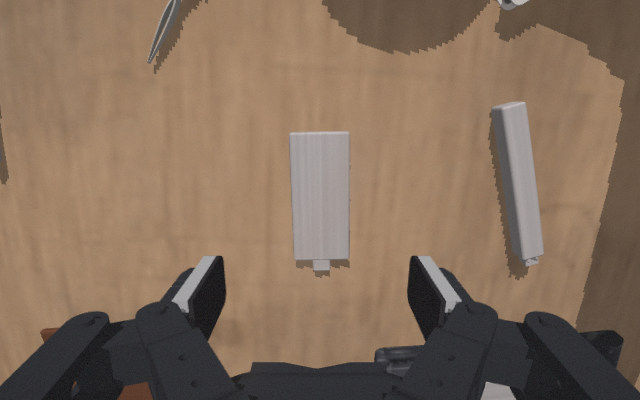

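The silver ingot spans (289,131) to (349,262) with its stub at (320,266). The box I fitted included the stub, so the body centre is 5 mm nearer the base.

Request:
step_arm:
  steps:
    - {"xyz": [0.07, -0.03, 0.5], "turn": [0, 0, -0.24], "gripper": 0.6}
    - {"xyz": [0, 0, 0.7], "turn": [0, 0, 0], "gripper": 0.6}
    - {"xyz": [0, 0, 0.8], "turn": [0, 0, 0], "gripper": 0.6}
    - {"xyz": [0, 0, 0.6], "turn": [0, 0, 0], "gripper": 0.6}
    - {"xyz": [0, 0, 0.33], "turn": [0, 0, 0], "gripper": 0.6}
    - {"xyz": [0, 0, 0], "turn": [0, 0, 0], "gripper": 0.6}
    - {"xyz": [0, 0, 0], "turn": [0, 0, 0], "gripper": -0.3}
    - {"xyz": [0, 0, 0], "turn": [0, 0, 0], "gripper": -0.3}
    - {"xyz": [0, 0, 0], "turn": [0, 0, 0], "gripper": -0.3}
    - {"xyz": [0, 0, 0], "turn": [0, 0, 0], "gripper": -0.3}
    - {"xyz": [0, 0, 0], "turn": [0, 0, 0], "gripper": -0.3}
  squeeze: 60

```text
time_s: 12.92
position: [0.4455, -0.0068, 0.0237]
tool_rot: [[-0.075, 0.997, 0.002], [0.997, 0.075, -0.001], [-0.001, 0.002, -1.0]]
ft_force: [-0.7, 2.6, 7.9]
grip_width: 0.0398
```

Request:
step_arm:
  steps:
    - {"xyz": [0, 0, -0.3], "turn": [0, 0, 0], "gripper": -0.3}
    - {"xyz": [0, 0, -0.7], "turn": [0, 0, 0], "gripper": -0.3}
    - {"xyz": [0, 0, -0.8], "turn": [0, 0, 0], "gripper": -0.3}
    - {"xyz": [0, 0, -0.8], "turn": [0, 0, 0], "gripper": -0.3}
    - {"xyz": [0, 0, -0.2], "turn": [0, 0, 0], "gripper": -0.3}
    - {"xyz": [0, 0, 0], "turn": [0, 0, 0], "gripper": -0.3}
    - {"xyz": [0, 0, 0], "turn": [0, 0, 0], "gripper": -0.3}

```text
time_s: 13.5
position: [0.4444, -0.0068, 0.1339]
tool_rot: [[-0.075, 0.997, -0.001], [0.997, 0.075, -0.0], [-0.0, -0.001, -1.0]]
ft_force: [-0.1, 0.9, -3.7]
grip_width: 0.04
```

Run:
```python
from h import *
plan(.6262,.160,.13,7.1)
im,d,ci=grab('wrist'); C=cloud(ci,d); s=env.observe(); Q=(C-s['position'])@s['tool_rot']
cv2.imwrite('pics/w8.png',im[:,:,::-1]); i=im.astype(int)
m=(i.max(-1)-i.min(-1)<30)&(i.sum(-1)>300)&(Q[...,2]>.005)&(Q[...,2]<.03)&(abs(Q[...,0])<.018)
q=Q[m]; print(m.sum(),np.median(q[:,2]),q[:,1].min(),q[:,1].max())
A=np.c_[q[:,:2],np.ones(len(q))]; print(np.linalg.lstsq(A,q[:,2],rcond=None)[0])
```

```text
t 13.5 pos [ 0.4444 -0.0068  0.1339] yaw 94.31 w 0.04 F [-0.1  0.9 -3.7]
 shift units [3.82 4.85 0.09]  turn units [-1.000e-02  1.000e-02  1.903e+01]
17537 0.015827019041922203 -0.0502949575612652 0.05523072112166988
[-0.00225034  0.00126624  0.01587198]
```

View pics/w8.png

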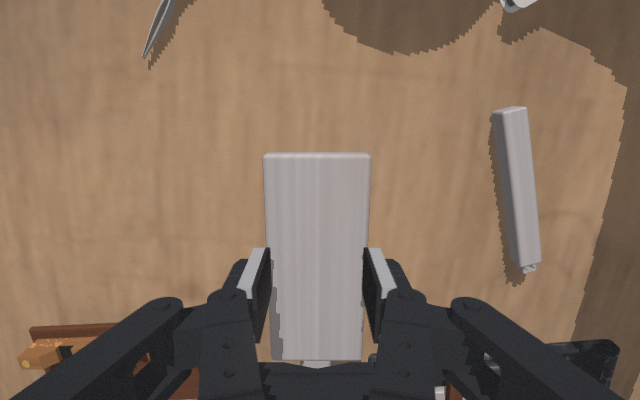

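Request:
step_arm:
  steps:
    - {"xyz": [0.5, 0.6, 0], "turn": [0, 0, 0], "gripper": -0.3}
    - {"xyz": [0.5, 0.65, 0], "turn": [0, 0, 0], "gripper": -0.3}
    - {"xyz": [0.5, 0.65, 0], "turn": [0, 0, 0], "gripper": -0.3}
    - {"xyz": [0.5, 0.65, 0], "turn": [0, 0, 0], "gripper": -0.3}
    - {"xyz": [0.5, 0.6, 0], "turn": [0, 0, 0], "gripper": -0.3}
    - {"xyz": [0.5, 0.6, 0], "turn": [0, 0, 0], "gripper": -0.3}
    - {"xyz": [0.5, 0.6, 0], "turn": [0, 0, 0], "gripper": -0.3}
    - {"xyz": [0.32, 0.5, 0], "turn": [0, 0, 0], "gripper": -0.3}
    - {"xyz": [0, 0, 0], "turn": [0, 0, 0.5], "gripper": -0.3}
    - {"xyz": [0, 0, 0], "turn": [0, 0, 1], "gripper": -0.3}
    - {"xyz": [0, 0, 0], "turn": [0, 0, 1], "gripper": -0.3}
    - {"xyz": [0, 0, 0], "turn": [0, 0, 1], "gripper": -0.3}
    - {"xyz": [0, 0, 0], "turn": [0, 0, 1], "gripper": -0.3}

```text
time_s: 14.63
position: [0.626, 0.16, 0.1312]
tool_rot: [[0.285, 0.959, -0.006], [0.959, -0.285, -0.001], [-0.002, -0.005, -1.0]]
ft_force: [0.5, 0.5, -2.8]
grip_width: 0.0399
```

Request:
step_arm:
  steps:
    - {"xyz": [0, 0, 0], "turn": [0, 0, 1], "gripper": -0.3}
    - {"xyz": [0, 0, 0], "turn": [0, 0, 1], "gripper": -0.3}
    - {"xyz": [0, 0, 0], "turn": [0, 0, 1], "gripper": -0.3}
    - {"xyz": [0, 0, 0], "turn": [0, 0, 1], "gripper": -0.3}
    - {"xyz": [0, 0, 0], "turn": [0, 0, 1], "gripper": -0.3}
    - {"xyz": [0, 0, 0], "turn": [0, 0, 1], "gripper": -0.3}
    - {"xyz": [0, 0, 0], "turn": [0, 0, 1], "gripper": -0.3}
    - {"xyz": [0, 0, 0], "turn": [0, 0, 1], "gripper": -0.3}
    - {"xyz": [0, 0, 0], "turn": [0, 0, 1], "gripper": -0.3}
    - {"xyz": [0, 0, 0], "turn": [0, 0, 1], "gripper": -0.3}
    - {"xyz": [0, 0, 0], "turn": [0, 0, 1], "gripper": -0.3}
    - {"xyz": [0, 0, 0], "turn": [0, 0, 1], "gripper": -0.3}
    - {"xyz": [0, 0, 0], "turn": [0, 0, 1], "gripper": -0.3}
    - {"xyz": [0, 0, 0], "turn": [0, 0, 1], "gripper": -0.3}
    - {"xyz": [0, 0, 0], "turn": [0, 0, 0.5], "gripper": -0.3}
    - {"xyz": [0, 0, 0], "turn": [0, 0, 0], "gripper": -0.3}
    - {"xyz": [0, 0, 0], "turn": [0, 0, 0], "gripper": -0.3}

```text
time_s: 16.05
position: [0.6262, 0.1599, 0.1321]
tool_rot: [[0.992, 0.127, -0.004], [0.127, -0.992, -0.0], [-0.004, -0.0, -1.0]]
ft_force: [-1.1, 1.1, -2.7]
grip_width: 0.0402
```

Run:
```python
from h import *
plan(.6262,.160,.052,7.1)
im,d,ci=grab('wrist'); C=cloud(ci,d); s=env.observe(); Q=(C-s['position'])@s['tool_rot']
cv2.imwrite('pics/w9.png',im[:,:,::-1]); i=im.astype(int)
m=(i.max(-1)-i.min(-1)<30)&(i.sum(-1)>300)&(Q[...,2]>.005)&(Q[...,2]<.03)&(abs(Q[...,0])<.018)
q=Q[m]; print(m.sum(),np.median(q[:,2]),q[:,1].min(),q[:,1].max())
A=np.c_[q[:,:2],np.ones(len(q))]; print(np.linalg.lstsq(A,q[:,2],rcond=None)[0])
```

```text
t 16.05 pos [0.6262 0.1599 0.1321] yaw 7.3 w 0.0402 F [-1.1  1.1 -2.7]
 shift units [ 0.01 -0.    2.  ]  turn units [-0.    0.05  0.04]
17525 0.017067790269199544 -0.05033679900848861 0.0549433345496888
[-0.00025975  0.00301787  0.01711843]
```

Request:
step_arm:
  steps:
    - {"xyz": [0, 0, 0.4], "turn": [0, 0.05, 0.04], "gripper": -0.3}
    - {"xyz": [0, 0, 0.7], "turn": [0, 0, 0], "gripper": -0.3}
    - {"xyz": [0, 0, 0.5], "turn": [0, 0, 0], "gripper": -0.3}
    - {"xyz": [0, 0, 0.3], "turn": [0, 0, 0], "gripper": -0.3}
    - {"xyz": [0, 0, 0.15], "turn": [0, 0, 0], "gripper": -0.3}
    - {"xyz": [0, 0, 0], "turn": [0, 0, 0], "gripper": -0.3}
    - {"xyz": [0, 0, 0.03], "turn": [0, 0, 0], "gripper": -0.3}
    - {"xyz": [0, 0, 0], "turn": [0, 0, 0], "gripper": -0.3}
    - {"xyz": [0, 0, 0], "turn": [0, 0, 0], "gripper": -0.3}

```text
time_s: 16.85
position: [0.6275, 0.1601, 0.0522]
tool_rot: [[0.992, 0.123, 0.005], [0.123, -0.992, 0.0], [0.005, 0.0, -1.0]]
ft_force: [-0.4, -0.3, -2.7]
grip_width: 0.0398
```

Request:
step_arm:
  steps:
    - {"xyz": [-0.02, 0, 0.05], "turn": [0, -0.05, 0], "gripper": -0.3}
    - {"xyz": [0, 0, 0.04], "turn": [0, 0, 0], "gripper": -0.3}
    - {"xyz": [0, 0, 0], "turn": [0, 0, 0], "gripper": -0.3}
    - {"xyz": [0, 0, 0], "turn": [0, 0, 0], "gripper": -0.3}

```text
time_s: 17.18
position: [0.6261, 0.1599, 0.0475]
tool_rot: [[0.992, 0.122, -0.001], [0.122, -0.992, -0.0], [-0.001, 0.0, -1.0]]
ft_force: [-0.2, 0.2, -3.6]
grip_width: 0.0401
```

Request:
step_arm:
  steps:
    - {"xyz": [0, 0, 0.03], "turn": [0, 0, 0], "gripper": -0.3}
    - {"xyz": [0, 0, 0.02], "turn": [0, 0, 0], "gripper": -0.3}
    - {"xyz": [0, 0, 0], "turn": [0, 0, 0], "gripper": -0.3}

```text
time_s: 17.43
position: [0.6263, 0.1599, 0.0459]
tool_rot: [[0.992, 0.122, -0.0], [0.122, -0.992, -0.0], [-0.0, 0.0, -1.0]]
ft_force: [-1.2, -0.0, 1.2]
grip_width: 0.0402
```

Contact, since the force rose from −3.6 to +1.2 N. I'll release gently.

Request:
step_arm:
  steps:
    - {"xyz": [0, 0, 0], "turn": [0, 0, 0], "gripper": -0.05}
    - {"xyz": [0, 0, 0], "turn": [0, 0, 0], "gripper": 0.1}
    - {"xyz": [0, 0, 0], "turn": [0, 0, 0], "gripper": 0.25}
    - {"xyz": [0, 0, 0], "turn": [0, 0, 0], "gripper": 0.4}
    - {"xyz": [0, 0, 0], "turn": [0, 0, 0], "gripper": 0.4}
    - {"xyz": [0, 0, -0.3], "turn": [0, 0, 0], "gripper": 0.4}
    - {"xyz": [0, 0, -0.7], "turn": [0, 0, 0], "gripper": 0.4}
    - {"xyz": [0, 0, -0.8], "turn": [0, 0, 0], "gripper": 0.4}
    - {"xyz": [0, 0, -0.8], "turn": [0, 0, 0], "gripper": 0.4}
    - {"xyz": [0, 0, 0], "turn": [0, 0, 0], "gripper": 0.2}
    - {"xyz": [0, 0, 0], "turn": [0, 0, 0], "gripper": 0.1}

```text
time_s: 18.35
position: [0.627, 0.1601, 0.1523]
tool_rot: [[0.992, 0.123, 0.004], [0.123, -0.992, 0.0], [0.004, 0.0, -1.0]]
ft_force: [-0.7, -0.2, -0.4]
grip_width: 0.047
```

Run:
```python
from h import *
im,d,ci=grab('wrist'); cv2.imwrite('pics/w10.png',im[:,:,::-1]); C=cloud(ci,d); i=im.astype(int)
m=(i.max(-1)-i.min(-1)<30)&(i.sum(-1)>300)&(C[...,2]>.026)&(C[...,2]<.036)&(abs(C[...,0]-.626)<.05)&(abs(C[...,1]-.16)<.08)
c,a=rect(C,m); q=C[m]; print(np.linalg.lstsq(np.c_[q[:,:2],np.ones(len(q))],q[:,2],rcond=None)[0])
plan(.424,.139,.14,108.3)
```

```text
px 284 346 131 274 n 8147 c [0.6266 0.1551] size [0.0441 0.1102] long 96.9 z 0.0293
[-0.00198092  0.00207522  0.03015863]
t 18.4 pos [0.6262 0.1599 0.1504] yaw 7.04 w 0.047 F [0.  0.4 0.1]
 shift units [-5.08 -0.1   0.26]  turn units [-0.000e+00 -1.000e-02  1.718e+01]
```

View pics/w10.png

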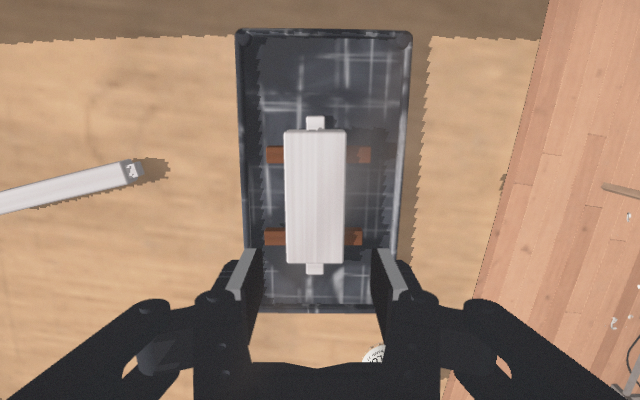

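The upper ingot lies on both sticks (body rows 130–263, sticks at rows 155 and 237). It is level, and its centre measures (.626,.160). The thick bar is next.

Request:
step_arm:
  steps:
    - {"xyz": [-0.6, 0, 0], "turn": [0, 0, 0], "gripper": 0.1}
    - {"xyz": [-0.8, 0, 0], "turn": [0, 0, 0], "gripper": 0.1}
    - {"xyz": [-0.8, 0, 0], "turn": [0, 0, 0], "gripper": 0.1}
    - {"xyz": [-0.8, 0, 0], "turn": [0, 0, 0], "gripper": 0.1}
    - {"xyz": [-0.8, 0, 0], "turn": [0, 0, 0], "gripper": 0.1}
    - {"xyz": [-0.8, -0.1, 0.2], "turn": [0, 0, 0], "gripper": 0.1}
    - {"xyz": [-0.48, 0, 0], "turn": [0, 0, 0], "gripper": 0.1}
    - {"xyz": [0, 0, 0], "turn": [0, 0, 0.6], "gripper": 0.1}
    - {"xyz": [0, 0, 0], "turn": [0, 0, 1], "gripper": 0.1}
    - {"xyz": [0, 0, 0], "turn": [0, 0, 1], "gripper": 0.1}
    - {"xyz": [0, 0, 0], "turn": [0, 0, 1], "gripper": 0.1}
    - {"xyz": [0, 0, 0], "turn": [0, 0, 1], "gripper": 0.1}
    - {"xyz": [0, 0, 0], "turn": [0, 0, 1], "gripper": 0.1}

```text
time_s: 19.48
position: [0.4235, 0.139, 0.1408]
tool_rot: [[0.946, -0.323, -0.003], [-0.323, -0.946, -0.0], [-0.003, 0.001, -1.0]]
ft_force: [0.4, -0.3, 0.6]
grip_width: 0.0469
```

Request:
step_arm:
  steps:
    - {"xyz": [0, 0, 0], "turn": [0, 0, 1], "gripper": 0.1}
    - {"xyz": [0, 0, 0], "turn": [0, 0, 1], "gripper": 0.1}
    - {"xyz": [0, 0, 0], "turn": [0, 0, 1], "gripper": 0.1}
    - {"xyz": [0, 0, 0], "turn": [0, 0, 1], "gripper": 0.1}
    - {"xyz": [0, 0, 0], "turn": [0, 0, 1], "gripper": 0.1}
    - {"xyz": [0, 0, 0], "turn": [0, 0, 1], "gripper": 0.1}
    - {"xyz": [0, 0, 0], "turn": [0, 0, 1], "gripper": 0.1}
    - {"xyz": [0, 0, 0], "turn": [0, 0, 1], "gripper": 0.1}
    - {"xyz": [0, 0, 0], "turn": [0, 0, 1], "gripper": 0.1}
    - {"xyz": [0, 0, 0], "turn": [0, 0, 1], "gripper": 0.1}
    - {"xyz": [0, 0, 0], "turn": [0, 0, 1], "gripper": 0.1}
    - {"xyz": [0, 0, 0], "turn": [0, 0, 0.6], "gripper": 0.1}
    - {"xyz": [0, 0, 0], "turn": [0, 0, 0], "gripper": 0.1}
    - {"xyz": [0, 0, 0], "turn": [0, 0, 0], "gripper": 0.1}

```text
time_s: 20.65
position: [0.4237, 0.139, 0.1411]
tool_rot: [[0.314, -0.949, -0.002], [-0.949, -0.314, -0.0], [-0.001, 0.002, -1.0]]
ft_force: [-0.1, -0.2, 0.1]
grip_width: 0.0473
```

Run:
```python
from h import *
im,d,ci=grab('wrist'); cv2.imwrite('pics/w11.png',im[:,:,::-1]); C=cloud(ci,d); i=im.astype(int)
m=(i.max(-1)-i.min(-1)<40)&(i.sum(-1)>300)&(C[...,2]>.014)&(C[...,2]<.023)&(np.hypot(C[...,0]-.424,C[...,1]-.139)<.085)
c,a=rect(C,m); plan(*c,.024,a+90)
```

```text
px 300 327 109 271 n 3894 c [0.4258 0.1418] size [0.018 0.122] long 19.5 z 0.0173
t 20.7 pos [0.4238 0.139  0.1412] yaw -71.71 w 0.047 F [ 0.5 -0.2 -0.3]
 shift units [-0.05 -0.08  2.93]  turn units [ 0.03  0.01 -0.26]
```

View pics/w11.png

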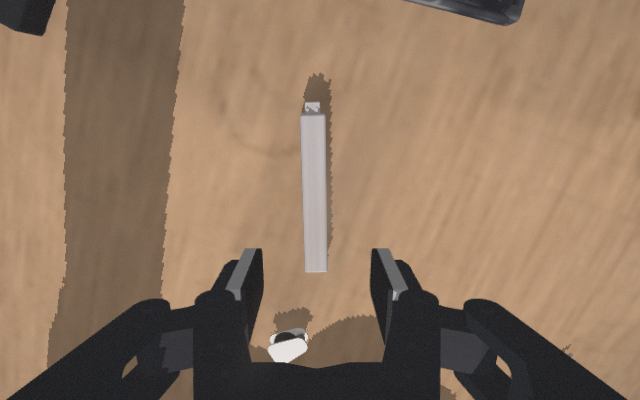

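The thick bar spans rows 113–271 at column 314, with its stub at the top, between the open jaws. I'll grip it now.

Request:
step_arm:
  steps:
    - {"xyz": [-0.05, -0.07, 0.5], "turn": [0, 0, -0.26], "gripper": 0.1}
    - {"xyz": [0, 0, 0.7], "turn": [0, 0, 0], "gripper": 0.1}
    - {"xyz": [0, 0, 0.8], "turn": [0, 0, 0], "gripper": 0.1}
    - {"xyz": [0, 0, 0.6], "turn": [0, 0, 0], "gripper": 0.1}
    - {"xyz": [0, 0, 0.35], "turn": [0, 0, 0], "gripper": 0.1}
    - {"xyz": [0, 0, 0], "turn": [0, 0, 0], "gripper": 0.1}
    - {"xyz": [0, 0, 0], "turn": [0, 0, 0], "gripper": -0.9}
    - {"xyz": [0, 0, 0], "turn": [0, 0, 0], "gripper": -0.9}
    - {"xyz": [0, 0, 0], "turn": [0, 0, 0], "gripper": -0.9}
    - {"xyz": [0, 0, 0], "turn": [0, 0, 0], "gripper": -0.9}
    - {"xyz": [0, 0, 0], "turn": [0, 0, 0], "gripper": -0.9}
    - {"xyz": [0, 0, 0], "turn": [0, 0, 0], "gripper": -0.9}

```text
time_s: 21.7
position: [0.4266, 0.1418, 0.0248]
tool_rot: [[0.332, -0.943, 0.002], [-0.943, -0.332, -0.0], [0.001, -0.001, -1.0]]
ft_force: [-0.4, -0.8, 6.4]
grip_width: 0.0163
```

Request:
step_arm:
  steps:
    - {"xyz": [0, 0, -0.3], "turn": [0, 0, 0], "gripper": -0.9}
    - {"xyz": [0, 0, -0.7], "turn": [0, 0, 0], "gripper": -0.9}
    - {"xyz": [0, 0, -0.8], "turn": [0, 0, 0], "gripper": -0.9}
    - {"xyz": [0, 0, -0.8], "turn": [0, 0, 0], "gripper": -0.9}
    - {"xyz": [0, 0, -0.5], "turn": [0, 0, 0], "gripper": -0.9}
    - {"xyz": [0, 0, 0], "turn": [0, 0, 0], "gripper": -0.9}
    - {"xyz": [0, 0, 0], "turn": [0, 0, 0], "gripper": -0.9}

```text
time_s: 22.28
position: [0.4259, 0.1418, 0.1479]
tool_rot: [[0.332, -0.943, 0.001], [-0.943, -0.332, -0.0], [0.0, -0.001, -1.0]]
ft_force: [-0.9, -0.6, -4.8]
grip_width: 0.0159
```

Run:
```python
from h import *
plan(.65,-.14,.15,99.3)
im,d,ci=grab('wrist'); C=cloud(ci,d); s=env.observe(); Q=(C-s['position'])@s['tool_rot']; i=im.astype(int)
m=(i.max(-1)-i.min(-1)<40)&(i.sum(-1)>250)&(Q[...,2]>.0)&(Q[...,2]<.03)&(abs(Q[...,0])<.007)
q=Q[m]; print(m.sum(),np.median(q[:,2]),q[:,1].min(),q[:,1].max())
print(np.linalg.lstsq(np.c_[q[:,:2],np.ones(len(q))],q[:,2],rcond=None)[0])
```

```text
t 22.28 pos [0.4259 0.1418 0.1479] yaw -70.6 w 0.0159 F [-0.9 -0.6 -4.8]
 shift units [ 8.51 -2.94 -0.05]  turn units [-0.01 -0.    2.2 ]
8715 0.006413084704923737 -0.06608969037743274 0.04529315030173993
[ 0.00084689 -0.01391568  0.00643716]
```

Request:
step_arm:
  steps:
    - {"xyz": [0.6, -0.1, -0.1], "turn": [0, 0, 0], "gripper": -0.9}
    - {"xyz": [0.8, -0.12, -0.2], "turn": [0, 0, 0], "gripper": -0.9}
    - {"xyz": [0.8, -0.12, 0], "turn": [0, 0, 0], "gripper": -0.9}
    - {"xyz": [0.8, -0.12, 0], "turn": [0, 0, 0], "gripper": -0.9}
    - {"xyz": [0.8, -0.12, 0], "turn": [0, 0, 0], "gripper": -0.9}
    - {"xyz": [0.8, -0.12, 0], "turn": [0, 0, 0], "gripper": -0.9}
    - {"xyz": [0.8, -0.12, 0], "turn": [0, 0, 0], "gripper": -0.9}
    - {"xyz": [0.8, -0.12, 0], "turn": [0, 0, 0], "gripper": -0.9}
    - {"xyz": [0.8, -0.12, 0], "turn": [0, 0, 0], "gripper": -0.9}
    - {"xyz": [0.8, -0.12, 0], "turn": [0, 0, 0], "gripper": -0.9}
    - {"xyz": [0.72, -0.1, 0], "turn": [0, 0, 0], "gripper": -0.9}
    - {"xyz": [0, 0, 0], "turn": [0, 0, 1], "gripper": -0.9}
    - {"xyz": [0, 0, 0], "turn": [0, 0, 1], "gripper": -0.9}
    - {"xyz": [0, 0, 0], "turn": [0, 0, 0.2], "gripper": -0.9}
    - {"xyz": [0, 0, 0], "turn": [0, 0, 0], "gripper": -0.9}
    - {"xyz": [0, 0, 0], "turn": [0, 0, 0], "gripper": -0.9}

```text
time_s: 23.67
position: [0.5872, -0.1623, 0.1583]
tool_rot: [[0.164, -0.986, -0.003], [-0.986, -0.164, 0.001], [-0.001, 0.003, -1.0]]
ft_force: [0.4, 0.7, -4.8]
grip_width: 0.0161
```

Run:
```python
from h import *
import pickle
plan(.63,-.14,.10,99.3)
im,d,ci=grab('wrist'); cv2.imwrite('pics/w12.png',im[:,:,::-1]); pickle.dump((im,d,ci),open('/tmp/w12.pkl','wb'))
C=cloud(ci,d); s=C.reshape(-1,3)
s=s[(abs(s[:,0]-.62)<.08)&(abs(s[:,1]+.17)<.1)]
print(np.histogram(s[:,2],bins=np.arange(-.004,.06,.004)))
```

```text
t 23.67 pos [ 0.5872 -0.1623  0.1583] yaw -80.56 w 0.0161 F [ 0.4  0.7 -4.8]
 shift units [-0.37 -1.15  1.45]  turn units [0.03 0.02 0.03]
(array([21532,  2172, 11223,  2949,   153,  1104,   676,   771,  1378,
        1962,     0,     0,     0,     0,     0]), array([-0.004,  0.   ,  0.004,  0.008,  0.012,  0.016,  0.02 ,  0.024,
        0.028,  0.032,  0.036,  0.04 ,  0.044,  0.048,  0.052,  0.056]))
```

View pics/w12.png

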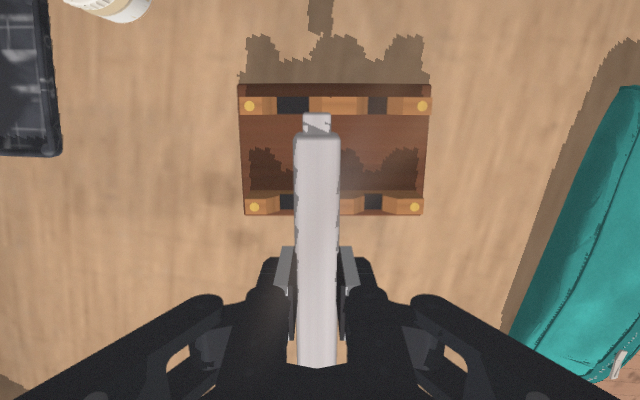

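The rack shows its base corners at (238,85), (430,85), (423,215) and (245,215), with pins at (249,105), (422,105), (254,207) and (414,207). The far notch floors run 277–309 (wide, on the left, +y) and 368–387 (narrow). The bar is held centrally.

Run:
```python
from h import *
import pickle
im,d,ci=pickle.load(open('/tmp/w12.pkl','rb'))
def W(u,v,z): return onz(ci,u,v,z)[:2]
B=np.array([W(*p,.008) for p in[(238,85),(430,85),(423,215),(245,215)]]); P=np.array([W(*p,.033) for p in[(249,105),(422,105),(414,207),(254,207)]])
for n,b in(('base',B),('pins',P)):
    ax=(b[0]+b[1]-b[2]-b[3])/2; ay=(b[0]+b[3]-b[1]-b[2])/2
    print(n,b.round(4).tolist(),'c',b.mean(0).round(4),'lx',np.hypot(*ax),np.degrees(np.arctan2(ax[1],ax[0])),'ly',np.hypot(*ay),np.degrees(np.arctan2(ay[1],ay[0]))-90)
F={k:W(*p,.020) for k,p in dict(wideF=(293,105),narF=(377.5,105),narN=(369.5,202)).items()}; print({k:v.round(4) for k,v in F.items()})
c=(B.mean(0)+P.mean(0))/2; a=np.radians(9.0)
R=np.array([[np.cos(a),np.sin(a)],[-np.sin(a),np.cos(a)]])
for k,v in F.items(): print(k,(R@(v-c)).round(4))
C=cloud(ci,d)
for u,v in[(293,105),(377,105),(340,102),(340,150)]: print((u,v),C[v,u].round(4))
# bar in tool frame
s=env.observe(); Q=(C-s['position'])@s['tool_rot']
for u,v in[(317,112),(317,125),(317,133),(317,140),(317,180),(317,230),(317,360),(297,200),(338,200)]: print((u,v),Q[v,u].round(4))
```

```text
base [[0.6572, -0.0912], [0.6809, -0.2317], [0.5812, -0.2511], [0.5572, -0.1077]] c [ 0.6191 -0.1704] lx 0.10150925380030315 10.204140678832514 ly 0.1439787607423605 9.525113256159102
pins [[0.6453, -0.1055], [0.6649, -0.222], [0.593, -0.2338], [0.5736, -0.1175]] c [ 0.6192 -0.1697] lx 0.07280337382123947 9.396083593995579 ly 0.11800048332314007 9.525584221884714
{'wideF': array([ 0.6498, -0.1344]), 'narF': array([ 0.6598, -0.1941]), 'narN': array([ 0.5879, -0.2031])}
wideF [0.0358 0.0305]
narF [ 0.0364 -0.0301]
narN [-0.036  -0.0278]
(293, 105) [ 0.6498 -0.1344  0.0199]
(377, 105) [ 0.6598 -0.1939  0.0187]
(340, 102) [ 0.6573 -0.1663  0.0336]
(340, 150) [ 0.6397 -0.1622  0.1486]
(317, 112) [-0.0001 -0.0652  0.0217]
(317, 125) [-0.0001 -0.0609  0.0108]
(317, 133) [-0.0001 -0.0579  0.0116]
(317, 140) [-0.0001 -0.0557  0.0077]
(317, 180) [-0.0001 -0.0408  0.0073]
(317, 230) [-0.0001 -0.0205  0.008 ]
(317, 360) [0.     0.0424 0.0088]
(297, 200) [-0.0077 -0.0327  0.0081]
(338, 200) [ 0.0081 -0.0325  0.0088]
```

```bash
python3 -c "
from h import *
plan(.617,-.140,.08,-80.5)"
```

```text
t 23.72 pos [ 0.5873 -0.1623  0.1587] yaw -80.57 w 0.0165 F [-0.3 -0.2 -3.7]
 shift units [-0.43 -0.83  1.97]  turn units [ 0.02  0.01 -0.01]
```

Request:
step_arm:
  steps:
    - {"xyz": [-0.22, -0.42, 0], "turn": [0.02, 0, 0], "gripper": -0.9}
    - {"xyz": [-0.21, -0.41, 0.2], "turn": [0, 0, 0], "gripper": -0.9}
    - {"xyz": [0, 0, 0.7], "turn": [0, 0, 0], "gripper": -0.9}
    - {"xyz": [0, 0, 0.7], "turn": [0, 0, 0], "gripper": -0.9}
    - {"xyz": [0, 0, 0.37], "turn": [0, 0, 0], "gripper": -0.9}
    - {"xyz": [0, 0, 0], "turn": [0, 0, 0], "gripper": -0.9}
    - {"xyz": [0, 0, 0], "turn": [0, 0, 0], "gripper": -0.9}

```text
time_s: 24.3
position: [0.6176, -0.1401, 0.0806]
tool_rot: [[0.163, -0.987, -0.0], [-0.987, -0.163, 0.001], [-0.001, 0.0, -1.0]]
ft_force: [0.9, -0.4, -3.5]
grip_width: 0.0161
```

Run:
```python
from h import *
plan(.617,-.140,.05,-80.5)
```

```text
t 24.3 pos [ 0.6176 -0.1401  0.0806] yaw -80.63 w 0.0161 F [ 0.9 -0.4 -3.5]
 shift units [-0.    0.01  0.76]  turn units [ 0.    0.01 -0.03]
```

Request:
step_arm:
  steps:
    - {"xyz": [0, 0, 0.3], "turn": [0, 0, -0.02], "gripper": -0.9}
    - {"xyz": [0, 0, 0.3], "turn": [0, 0, 0], "gripper": -0.9}
    - {"xyz": [0, 0, 0.2], "turn": [0, 0, 0], "gripper": -0.9}
    - {"xyz": [0, 0, 0], "turn": [0, 0, 0], "gripper": -0.9}
    - {"xyz": [0, 0, 0], "turn": [0, 0, 0], "gripper": -0.9}

```text
time_s: 24.72
position: [0.618, -0.1404, 0.0496]
tool_rot: [[0.164, -0.987, 0.002], [-0.987, -0.164, -0.0], [0.001, -0.002, -1.0]]
ft_force: [0.2, -0.1, -4.7]
grip_width: 0.0161
```

Request:
step_arm:
  steps:
    - {"xyz": [0, 0, 0.05], "turn": [0, 0, 0], "gripper": -0.9}
    - {"xyz": [0, 0, 0.03], "turn": [0, 0, 0], "gripper": -0.9}
    - {"xyz": [0, 0, 0.02], "turn": [0, 0, 0], "gripper": -0.9}
    - {"xyz": [0, 0, 0], "turn": [0, 0, 0], "gripper": -0.9}

```text
time_s: 25.05
position: [0.6178, -0.1404, 0.045]
tool_rot: [[0.163, -0.987, 0.001], [-0.987, -0.163, -0.0], [0.0, -0.001, -1.0]]
ft_force: [-0.1, -0.6, -4.9]
grip_width: 0.0162
```

Request:
step_arm:
  steps:
    - {"xyz": [0, 0, 0.03], "turn": [0, 0, 0], "gripper": -0.9}
    - {"xyz": [0, 0, 0.02], "turn": [0, 0, 0], "gripper": -0.9}
    - {"xyz": [0, 0, 0], "turn": [0, 0, 0], "gripper": -0.9}

```text
time_s: 25.3
position: [0.6178, -0.1404, 0.0449]
tool_rot: [[0.163, -0.987, 0.002], [-0.987, -0.163, -0.001], [0.001, -0.002, -1.0]]
ft_force: [-7.1, 2.0, 9.6]
grip_width: 0.0161
```

Contact (+9.6 N). Release and on to the thin bar.

Request:
step_arm:
  steps:
    - {"xyz": [0, 0, -0.04], "turn": [0, 0, 0], "gripper": -0.5}
    - {"xyz": [0, 0, 0], "turn": [0, 0, 0], "gripper": -0.3}
    - {"xyz": [0, 0, 0], "turn": [0, 0, 0], "gripper": -0.1}
    - {"xyz": [0, 0, 0], "turn": [0, 0, 0], "gripper": -0.1}
    - {"xyz": [0, 0, -0.3], "turn": [0, 0, 0], "gripper": -0.1}
    - {"xyz": [0, 0, -0.7], "turn": [0, 0, 0], "gripper": -0.1}
    - {"xyz": [0, 0, -0.8], "turn": [0, 0, 0], "gripper": -0.1}
    - {"xyz": [0, 0, -0.8], "turn": [0, 0, 0], "gripper": -0.1}
    - {"xyz": [0, 0, 0], "turn": [0, 0, 0], "gripper": -0.1}

```text
time_s: 26.05
position: [0.6199, -0.1412, 0.156]
tool_rot: [[0.163, -0.986, 0.012], [-0.987, -0.163, -0.005], [0.007, -0.011, -1.0]]
ft_force: [0.4, 0.3, 0.6]
grip_width: 0.0386
```

Run:
```python
from h import *
im,d,ci=grab('wrist'); C=cloud(ci,d); i=im.astype(int); cv2.imwrite('pics/w13.png',im[:,:,::-1])
m=(i.max(-1)-i.min(-1)<40)&(i.sum(-1)>300)&(C[...,2]>.033)&(C[...,2]<.044)&(np.hypot(C[...,0]-.614,C[...,1]+.140)<.085)
c,a=rect(C,m)
plan(.3807,-.263,.12,-91.8)
```

```text
px 301 326 113 283 n 4072 c [ 0.6194 -0.1399] size [0.018  0.1263] long 9.4 z 0.0373
t 26.1 pos [ 0.6189 -0.1408  0.1528] yaw -80.6 w 0.0384 F [-1.1  0.3 -0.1]
 shift units [2.04 6.38 0.78]  turn units [-0.1  -0.05  2.44]
```

The thick bar lies in the wide notches: long axis 9.4° against the rack's 9.5°, top at 0.037, and centred within about 2 mm.

Request:
step_arm:
  steps:
    - {"xyz": [0.2, 0.6, 0], "turn": [0, 0, 0], "gripper": -0.1}
    - {"xyz": [0.25, 0.8, 0], "turn": [0, 0, 0], "gripper": -0.1}
    - {"xyz": [0.25, 0.8, 0], "turn": [0, 0, 0], "gripper": -0.1}
    - {"xyz": [0.25, 0.8, 0], "turn": [0, 0, 0], "gripper": -0.1}
    - {"xyz": [0.25, 0.8, 0], "turn": [0, 0, 0], "gripper": -0.1}
    - {"xyz": [0.25, 0.8, 0.2], "turn": [0, 0, 0], "gripper": -0.1}
    - {"xyz": [0.25, 0.8, 0.2], "turn": [0, 0, 0], "gripper": -0.1}
    - {"xyz": [0.25, 0.8, 0.2], "turn": [0, 0, 0], "gripper": -0.1}
    - {"xyz": [0.09, 0.18, 0.18], "turn": [-0.1, -0.05, 0.44], "gripper": -0.1}
    - {"xyz": [0, 0, 0], "turn": [0, 0, 1], "gripper": -0.1}
    - {"xyz": [0, 0, 0], "turn": [0, 0, 1], "gripper": -0.1}
    - {"xyz": [0, 0, 0], "turn": [0, 0, 0], "gripper": -0.1}
    - {"xyz": [0, 0, 0], "turn": [0, 0, 0], "gripper": -0.1}

```text
time_s: 27.18
position: [0.3793, -0.2623, 0.1168]
tool_rot: [[-0.029, -1.0, -0.008], [-1.0, 0.029, 0.003], [-0.003, 0.008, -1.0]]
ft_force: [-0.0, -0.7, 0.1]
grip_width: 0.0384
```

Run:
```python
from h import *
im,d,ci=grab('wrist'); C=cloud(ci,d); i=im.astype(int); cv2.imwrite('pics/w14.png',im[:,:,::-1])
m=(i.max(-1)-i.min(-1)<40)&(i.sum(-1)>300)&(C[...,2]>.006)&(C[...,2]<.014)&(np.hypot(C[...,0]-.3807,C[...,1]+.263)<.07)
c,a=rect(C,m); plan(*c,.022,a+90)
```

```text
px 310 325 118 269 n 2135 c [ 0.384  -0.2625] size [0.0098 0.1064] long 178.0 z 0.0091
t 27.23 pos [ 0.3793 -0.2623  0.1168] yaw -91.64 w 0.0383 F [-0.   0.  -0.7]
 shift units [ 0.01 -0.14  2.37]  turn units [0.1  0.04 0.08]
```

View pics/w14.png

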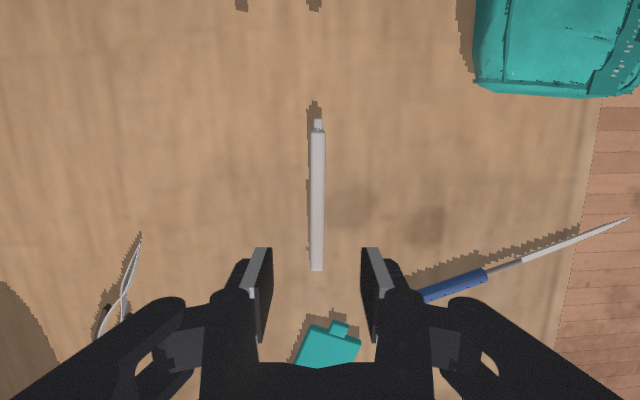

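The thin bar spans rows 130–269 at column 317 with its stub at the top. The turquoise plate and the screwdriver are clear of the fingers.

Request:
step_arm:
  steps:
    - {"xyz": [0.01, -0.04, 0.5], "turn": [0.1, 0.04, 0.08], "gripper": -0.1}
    - {"xyz": [0, 0, 0.7], "turn": [0, 0, 0], "gripper": -0.1}
    - {"xyz": [0, 0, 0.7], "turn": [0, 0, 0], "gripper": -0.1}
    - {"xyz": [0, 0, 0.48], "turn": [0, 0, 0], "gripper": -0.1}
    - {"xyz": [0, 0, 0], "turn": [0, 0, 0], "gripper": -0.1}
    - {"xyz": [0, 0, 0], "turn": [0, 0, 0], "gripper": -1}
    - {"xyz": [0, 0, 0], "turn": [0, 0, 0], "gripper": -1}
    - {"xyz": [0, 0, 0], "turn": [0, 0, 0], "gripper": -1}
    - {"xyz": [0, 0, 0], "turn": [0, 0, 0], "gripper": -1}
    - {"xyz": [0, 0, 0], "turn": [0, 0, 0], "gripper": -1}
  squeeze: 45

```text
time_s: 28.07
position: [0.3809, -0.2632, 0.0225]
tool_rot: [[-0.037, -0.999, 0.001], [-0.999, 0.037, -0.002], [0.002, -0.001, -1.0]]
ft_force: [0.2, 0.8, 6.8]
grip_width: 0.0086
```

Request:
step_arm:
  steps:
    - {"xyz": [0, 0, -0.3], "turn": [0, 0, 0], "gripper": -1}
    - {"xyz": [0, 0, -0.7], "turn": [0, 0, 0], "gripper": -1}
    - {"xyz": [0, 0, -0.8], "turn": [0, 0, 0], "gripper": -1}
    - {"xyz": [0, 0, -0.8], "turn": [0, 0, 0], "gripper": -1}
    - {"xyz": [0, 0, -0.8], "turn": [0, 0, 0], "gripper": -1}
    - {"xyz": [0, 0, 0], "turn": [0, 0, 0], "gripper": -1}
    - {"xyz": [0, 0, 0], "turn": [0, 0, 0], "gripper": -1}

```text
time_s: 28.65
position: [0.3808, -0.2631, 0.159]
tool_rot: [[-0.037, -0.999, 0.002], [-0.999, 0.037, -0.003], [0.003, -0.003, -1.0]]
ft_force: [0.2, -0.8, -1.0]
grip_width: 0.0079
```

Run:
```python
from h import *
im,d,ci=grab('wrist'); C=cloud(ci,d); s=env.observe(); Q=(C-s['position'])@s['tool_rot']; i=im.astype(int)
m=(i.max(-1)-i.min(-1)<40)&(i.sum(-1)>250)&(Q[...,2]>.0)&(Q[...,2]<.03)&(abs(Q[...,0])<.007)
q=Q[m]; print(m.sum(),np.median(q[:,2]),q[:,1].min(),q[:,1].max())
print(np.linalg.lstsq(np.c_[q[:,:2],np.ones(len(q))],q[:,2],rcond=None)[0])
for v in range(130,200,6): print(v,Q[v,317].round(4).tolist(),i[v,317].sum(),end='; ')
plan(.6191+.00495,-.170-.0296,.15,-80.5)
```

```text
5065 0.012005456484899093 -0.057261867357379814 0.05023294960335488
[ 0.02175665 -0.00767782  0.01196452]
130 [0.0011, -0.048, 0.1589] 439; 136 [0.0006, -0.0569, 0.0141] 314; 142 [0.0006, -0.0546, 0.0136] 343; 148 [0.0006, -0.0523, 0.0139] 347; 154 [0.0006, -0.0498, 0.0147] 337; 160 [0.0006, -0.0478, 0.0122] 353; 166 [0.0006, -0.0456, 0.0114] 344; 172 [0.0006, -0.0431, 0.0119] 353; 178 [0.0006, -0.0408, 0.0116] 361; 184 [0.0006, -0.0383, 0.0119] 365; 190 [0.0006, -0.0357, 0.0125] 360; 196 [0.0006, -0.0336, 0.0112] 367; t 28.7 pos [ 0.3803 -0.2626  0.1576] yaw -92.15 w 0.0079 F [ 0.1 -0.1 -2.2]
 shift units [-1.8  -6.03  0.19]  turn units [-0.   -0.01 -2.54]
```

Request:
step_arm:
  steps:
    - {"xyz": [-0.2, -0.6, 0], "turn": [0, 0, 0], "gripper": -1}
    - {"xyz": [-0.23, -0.75, 0], "turn": [0, 0, 0], "gripper": -1}
    - {"xyz": [-0.23, -0.8, 0], "turn": [0, 0, 0], "gripper": -1}
    - {"xyz": [-0.23, -0.8, 0], "turn": [0, 0, 0], "gripper": -1}
    - {"xyz": [-0.23, -0.8, 0], "turn": [0, 0, 0], "gripper": -1}
    - {"xyz": [-0.23, -0.8, 0], "turn": [0, 0, 0], "gripper": -1}
    - {"xyz": [-0.23, -0.8, 0.1], "turn": [0, 0, 0], "gripper": -1}
    - {"xyz": [-0.22, -0.68, 0.1], "turn": [0, 0, 0], "gripper": -1}
    - {"xyz": [0, 0, 0], "turn": [0, 0, -0.54], "gripper": -1}
    - {"xyz": [0, 0, 0], "turn": [0, 0, -1], "gripper": -1}
    - {"xyz": [0, 0, 0], "turn": [0, 0, -1], "gripper": -1}
    - {"xyz": [0, 0, 0], "turn": [0, 0, 0], "gripper": -1}
    - {"xyz": [0, 0, 0], "turn": [0, 0, 0], "gripper": -1}

```text
time_s: 29.78
position: [0.6238, -0.1998, 0.1479]
tool_rot: [[0.162, -0.987, -0.002], [-0.987, -0.162, 0.001], [-0.001, 0.002, -1.0]]
ft_force: [-1.2, -0.0, -1.1]
grip_width: 0.0083
```

```bash
python3 -c "
from h import *
plan(.6241,-.1996,.08,-80.5)"
```

```text
t 29.78 pos [ 0.6238 -0.1998  0.1479] yaw -80.65 w 0.0083 F [-1.2 -0.  -1.1]
 shift units [-0.   -0.01  1.7 ]  turn units [ 0.03  0.02 -0.03]
```

Request:
step_arm:
  steps:
    - {"xyz": [0, 0, 0.4], "turn": [0.02, 0, -0.03], "gripper": -1}
    - {"xyz": [0, 0, 0.7], "turn": [0, 0, 0], "gripper": -1}
    - {"xyz": [0, 0, 0.6], "turn": [0, 0, 0], "gripper": -1}
    - {"xyz": [0, 0, 0.4], "turn": [0, 0, 0], "gripper": -1}
    - {"xyz": [0, 0, 0.3], "turn": [0, 0, 0], "gripper": -1}
    - {"xyz": [0, 0, 0.1], "turn": [0, 0, 0], "gripper": -1}
    - {"xyz": [0, 0, 0], "turn": [0, 0, 0], "gripper": -1}
    - {"xyz": [0, 0, 0], "turn": [0, 0, 0], "gripper": -1}

```text
time_s: 30.45
position: [0.6248, -0.2002, 0.0505]
tool_rot: [[0.167, -0.986, 0.003], [-0.986, -0.167, -0.001], [0.001, -0.003, -1.0]]
ft_force: [0.2, -1.0, -0.5]
grip_width: 0.0079
```

Request:
step_arm:
  steps:
    - {"xyz": [0, 0, 0.06], "turn": [0, 0, 0], "gripper": -1}
    - {"xyz": [0, 0, 0.05], "turn": [0, 0, 0], "gripper": -1}
    - {"xyz": [0, 0, 0.04], "turn": [0, 0, 0], "gripper": -1}
    - {"xyz": [0, 0, 0], "turn": [0, 0, 0], "gripper": -1}
    - {"xyz": [0, 0, 0], "turn": [0, 0, 0], "gripper": -1}

```text
time_s: 30.87
position: [0.6245, -0.2, 0.0439]
tool_rot: [[0.167, -0.986, 0.002], [-0.986, -0.167, -0.0], [0.001, -0.002, -1.0]]
ft_force: [1.2, -0.0, -1.3]
grip_width: 0.0083
```

Request:
step_arm:
  steps:
    - {"xyz": [0, 0, 0.04], "turn": [0, 0, 0], "gripper": -1}
    - {"xyz": [0, 0, 0.03], "turn": [0, 0, 0], "gripper": -1}
    - {"xyz": [0, 0, 0], "turn": [0, 0, 0], "gripper": -1}

```text
time_s: 31.12
position: [0.6247, -0.2001, 0.0426]
tool_rot: [[0.167, -0.986, 0.003], [-0.986, -0.167, -0.001], [0.002, -0.003, -1.0]]
ft_force: [-2.3, 2.2, 10.3]
grip_width: 0.008
```

Contact. I'll release, lift and check everything.

Request:
step_arm:
  steps:
    - {"xyz": [0, 0, -0.04], "turn": [0, 0, 0], "gripper": -0.6}
    - {"xyz": [0, 0, 0], "turn": [0, 0, 0], "gripper": -0.4}
    - {"xyz": [0, 0, 0], "turn": [0, 0, 0], "gripper": -0.3}
    - {"xyz": [0, 0, 0], "turn": [0, 0, 0], "gripper": -0.3}
    - {"xyz": [0, 0, -0.3], "turn": [0, 0, 0], "gripper": -0.3}
    - {"xyz": [0, 0, -0.7], "turn": [0, 0, 0], "gripper": -0.3}
    - {"xyz": [0, 0, -0.8], "turn": [0, 0, 0], "gripper": -0.3}
    - {"xyz": [0, 0, -0.8], "turn": [0, 0, 0], "gripper": -0.3}
    - {"xyz": [0, 0.6, -0.5], "turn": [0, 0, 0], "gripper": -0.3}
    - {"xyz": [0, 0, 0], "turn": [0, 0, 0], "gripper": -0.3}
    - {"xyz": [0, 0, 0], "turn": [0, 0, 0], "gripper": -0.3}

```text
time_s: 32.03
position: [0.6005, -0.2043, 0.1684]
tool_rot: [[0.167, -0.986, 0.004], [-0.986, -0.167, -0.002], [0.002, -0.004, -1.0]]
ft_force: [-0.6, 0.8, -0.4]
grip_width: 0.0298
```

Run:
```python
from h import *
im,d,ci=grab('wrist'); C=cloud(ci,d); i=im.astype(int); cv2.imwrite('pics/w15.png',im[:,:,::-1])
g=(i.max(-1)-i.min(-1)<40)&(i.sum(-1)>300)
a=np.radians(9.5); R=np.array([[np.cos(a),np.sin(a)],[-np.sin(a),np.cos(a)]])
for n,p,lo,hi in(('thick',(.6142,-.1404),.033,.044),('thin',(.6241,-.1996),.025,.036)):
    m=g&(C[...,2]>lo)&(C[...,2]<hi)&(abs(((C[...,:2]-p)@R.T)[...,1])<.02)&(abs(((C[...,:2]-p)@R.T)[...,0])<.09)
    c,_=rect(C,m); print(n,'rack frame',(R@(np.array(c)-[.6191,-.170])).round(4))
im,d,_=grab('top'); c=cv2.resize(im[110:210,190:445],None,fx=3.1,fy=3.1,interpolation=cv2.INTER_CUBIC); cv2.imwrite('pics/end.png',c[:,:,::-1])
```

```text
px 217 250 67 240 n 4108 c [ 0.6194 -0.1398] size [0.0186 0.1274] long 9.3 z 0.0373
thick rack frame [0.0053 0.0297]
px 309 322 85 227 n 1790 c [ 0.6272 -0.1993] size [0.0095 0.1078] long 9.8 z 0.0291
thin rack frame [ 0.0032 -0.0302]
```

View pics/w15.png

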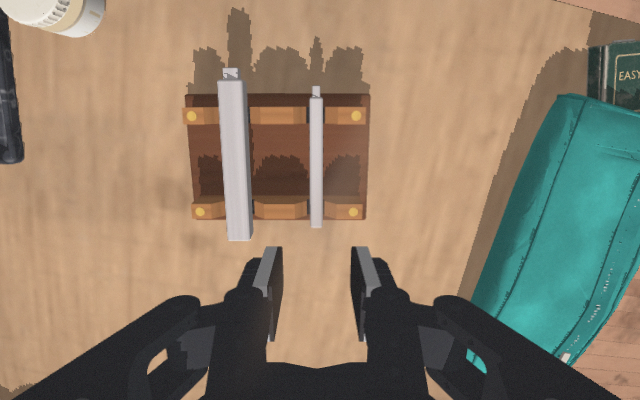

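Both bars lie down in their notches: thick at columns 217–252, thin at 309–323. I've reached the picture limit, so I'll check the stack numerically and hand in.

Run:
```python
from h import *
im,d,ci=grab('top'); C=cloud(ci,d); i=im.astype(int)
m=(i.max(-1)-i.min(-1)<35)&(i.sum(-1)>330)&(C[...,2]>.022)&(C[...,2]<.04)&(abs(C[...,0]-.626)<.05)&(abs(C[...,1]-.16)<.08)
rect(C,m); print(env.observe()['qvel'].round(2), order.close_job())
```

```text
px 291 293 146 148 n 9 c [0.6446 0.1495] size [0.0056 0.0076] long 4.5 z 0.031
the job is handed in; nothing more can be done
[ 0.12  0.53  0.03  0.01 -0.07 -0.02] None
```

I finished all the placings and handed the job in at about 32 s of robot time. No verdict came back.

- **Sticks:** both lie across the tray ingot, about 32 mm either side of its middle. They measured parallel to the ingot's width, at the right height.
- **Loose ingot:** it lies level on both sticks, with its body centred over the lower one to within about 1 mm. Its angle matched to within about 0.5°. Its stub points the opposite way from the lower ingot's, which the task allows.
- **Thick bar:** it lies in the wide notches, within about 2 mm of centre both ways. It is within 0.2° of the rack's axis.
- **Thin bar:** it lies in the narrow notches, within about 1 mm of centre. It is within 0.3° of the rack's axis.
- **Left alone:** no move came near the jar, the charcoal or the turquoise look-alike. I did not measure their final positions.

**Failed check:** my last check of the stack with the top camera told me nothing. Its colour and height mask caught only 9 pixels, and the 16-picture limit stopped me from viewing that image. So the stack result rests on the close wrist view taken just after placing it, and the arm did not go near the tray after that.

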